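Clear the hand drill and make up a birdhouse kit

TASK

Make up the birdhouse kit. The hand drill has been left lying across the top of the parts cabinet, in the way of its clear sliding door: before moving the door, move the drill to the cork mat and lay it down flat there; then slide the door fully open, lift every pine panel up out of the cabinet's slots and stand each in a free slot of the kit box without dropping it, lay the walnut ring from the turntable flat in the kit box's tray (at whatever moment suits you), and finish with the door slid fully shut. Leave the spade bit and the corner brackets where they lie.

Things in the scene. Friction and masses are not known exactly. Their poses are not given: they have to be found in the camera images.
- cabinet: Fixed plywood parts cabinet, 128 (x) x 458 (y) x 152 mm; origin: centre of underside. +y half: open-topped bay, y 5 to 219 mm, 108 mm wide inside, floor at 10 mm; ribs 90 mm high form 14 mm slots at y = 46, 90, 134, 178 mm. -y half: fixed top at 140 mm, drawer fronts (for show) to -x. Rails 10 mm wide along both long edges, tops at 152 mm; door between them, upper face at 147 mm.
- door (a joint): Clear acrylic sliding door of the cabinet, 106 x 216 x 5 mm: 0 = shut (over the panel bay), grows as it slides along the cabinet's -y, 0.222 = fully open (over the closed half). Starts about half open. Stays where it is left; needs about 2 N to move.
- door_handle (a point): Centre of the top of the door's aluminium grip, an upright bar 60 (cabinet x) x 14 (cabinet y) x 30 mm high in the middle of the door; this point is 177 mm above the table and moves with the door. Can be pinched from above across its 14 mm. The door cannot open fully while the drill lies in the grip's way.
- panel0: Plain pine birdhouse panel, 100 (x) x 9 (y) x 120 mm tall (z), about 75 g; origin at the centre of its lower edge. Stands upright in one of the cabinet's slots, faces along the cabinet's y, its top edge at 130 mm height, 12 mm below the door. May be absent (2 to 4 of the four are there).
- panel1: Plain pine birdhouse panel, 100 (x) x 9 (y) x 120 mm tall (z), about 75 g; origin at the centre of its lower edge. Stands upright in one of the cabinet's slots, faces along the cabinet's y, its top edge at 130 mm height, 12 mm below the door. May be absent (2 to 4 of the four are there).
- panel2: Plain pine birdhouse panel, 100 (x) x 9 (y) x 120 mm tall (z), about 75 g; origin at the centre of its lower edge. Stands upright in one of the cabinet's slots, faces along the cabinet's y, its top edge at 130 mm height, 12 mm below the door. May be absent (2 to 4 of the four are there).
- panel3: Plain pine birdhouse panel, 100 (x) x 9 (y) x 120 mm tall (z), about 75 g; origin at the centre of its lower edge. Stands upright in one of the cabinet's slots, faces along the cabinet's y, its top edge at 130 mm height, 12 mm below the door. May be absent (2 to 4 of the four are there).
- drill: Hand drill, 0.45 kg, 210 mm long. Wooden handle 36 mm wide, 26 mm high, x -85 to +15 mm; green frame to 87 mm (flat web under the gear 46 mm wide), steel chuck to 125. Gear wheel (60 mm, centre x 55) level at 28 to 34 mm height, crank knob to 62 mm. Origin on its flat underside, within 15 mm of balance; x to the chuck, z up. Starts across both rails on the closed half, chuck away from the robot.
- mat: Fixed cork tool mat, 260 (x) x 150 (y) x 4 mm thick; origin at the centre of its underside. Either left or right of the kit box.
- turntable: Fixed foot of a wooden turntable (lazy Susan); origin on its axis at the table, z up. On it a wooden disc, 220 mm in diameter, top at 35 mm height, no rim, spins freely about the axis at a touch. Either left or right of the kit box.
- ring: Walnut entrance ring, outer diameter 64 mm, hole 38 mm, 14 mm thick, 30 g, lying flat on the turntable's disc; origin at the centre of its underside.
- kitbox: Fixed plywood kit box, 126 (x) x 324 (y) x 66 mm; origin: centre of underside, z up. Its -y part is a block with four upright slots for one panel each, 15 mm wide (y), 110 mm long (x), floor at 6 mm height, mouth at 61 mm (side walls 66 mm). Its +y part is a tray.
- slot0 (a point): Centre of the floor of kit box slot 0 (6 mm above the table); slots are 48 mm apart along the kit box's y; all empty at the start.
- slot1 (a point): Centre of the floor of kit box slot 1 (6 mm above the table); slots are 48 mm apart along the kit box's y; all empty at the start.
- slot2 (a point): Centre of the floor of kit box slot 2 (6 mm above the table); slots are 48 mm apart along the kit box's y; all empty at the start.
- slot3 (a point): Centre of the floor of kit box slot 3 (6 mm above the table); slots are 48 mm apart along the kit box's y; all empty at the start.
- tray (a point): Centre of the floor of the kit box's ring tray, 6 mm above the table; the tray is open, inside 110 (kit box x) x 122 mm (y), walls up to 24 mm above the table, on its -y side the 61 mm high slot block.
- spade_bit: Steel spade drill bit, 140 mm long, lying on the table right of the cabinet. Bystander.
- bracket0: Zinc L-shaped corner bracket, legs 70 and 60 mm, one leg upright, left of the kit box, on the robot's side. Bystander.
- bracket1: The same, left of the cabinet. Bystander.
Things that resemble listed ones, but are neither listed nor needed, are in the scene too. What is shaped like the panel2 but turquoise is not meant. Leave any blue look-alike of the panel3 alone.

How it is judged:
On the way, in this order (a step that is already met when the one before it is completed fails the run):
1. the drill lies flat and released on the cork mat, while the door has not yet been moved (x of drill in the frame of mat between -0.06 and 0.06 m and y of drill in the frame of mat between -0.05 and 0.05 m and z of drill in the frame of mat below 0.012 m and angle between drill's own z axis and vertical below 0.15 rad and linear speed of drill below 0.02 m/s and contact force between drill and the fingers below 0.05 N and distance of door_handle from where it was at the start of the episode below 0.02 m), for 0.2 s.
2. the acrylic door is slid fully open (value of joint door above 0.208 m), for 0.2 s.
At the end, for the whole second after the job is handed in: Drill flat on the mat (origin within 60 mm along, 50 mm across, of its centre); every panel upright on a kit box slot's floor (20 mm along it, 0.2 rad); ring in the tray; door within 12 mm of shut; all at rest (x of drill in the frame of mat between -0.06 and 0.06 m and y of drill in the frame of mat between -0.05 and 0.05 m and z of drill in the frame of mat below 0.012 m and angle between drill's own z axis and vertical below 0.15 rad and linear speed of each of drill, panel0, panel1, panel2, panel3, ring below 0.02 m/s and contact force between drill and the fingers below 0.05 N and x of panel0 in the frame of kitbox between -0.02 and 0.02 m and y of panel0 in the frame of kitbox between -0.15 and 0.03 m and z of each of panel0, panel1, panel2, panel3 in the frame of kitbox below 0.014 m and angle between each of panel0, panel1, panel2, panel3's own z axis and vertical below 0.2 rad and x of panel1 in the frame of kitbox between -0.02 and 0.02 m and y of panel1 in the frame of kitbox between -0.15 and 0.03 m and x of panel2 in the frame of kitbox between -0.02 and 0.02 m and y of panel2 in the frame of kitbox between -0.15 and 0.03 m and x of panel3 in the frame of kitbox between -0.02 and 0.02 m and y of panel3 in the frame of kitbox between -0.15 and 0.03 m and x of ring in the frame of tray between -0.035 and 0.035 m and y of ring in the frame of tray between -0.042 and 0.042 m and z of ring in the frame of tray between -0.005 and 0.018 m and angle between the z axis of ring and the z axis of kitbox, either way round below 0.15 rad and value of joint door below 0.012 m); the robot touches nothing.
It fails at once if the spade bit or a corner bracket is displaced by more than 30 mm (distance of any of spade_bit, bracket0, bracket1 from where it was at the start of the episode above 0.03 m).
It fails at once if a panel is dropped (falls free of the fingers faster than 0.7 m/s) ((linear speed of panel0 above 0.7 m/s and contact force between panel0 and the fingers below 0.05 N) or (linear speed of panel1 above 0.7 m/s and contact force between panel1 and the fingers below 0.05 N) or (linear speed of panel2 above 0.7 m/s and contact force between panel2 and the fingers below 0.05 N) or (linear speed of panel3 above 0.7 m/s and contact force between panel3 and the fingers below 0.05 N)).
Of panel0, panel1, panel2, panel3 only 2 to 4 are there at a start; the rules pass over those that are not, and their reading is None.
At some moment in a run one of drill, ring may be knocked a few centimetres aside while the robot is not near it.
It also fails if it takes over 210 s, if anything falls off the work surface, if the arm or the gripper's body presses on something with over 40 N, if the wrist force passes 120 N, or if a joint passes its speed limit or range.

ROBOT

A 6-joint arm with a two-finger parallel gripper is mounted at the origin on the work surface. World frame = base frame: x ahead of the robot, y to its left, z up, the work surface at z = 0. Lengths are in m, angles in rad, forces in N, time in s.
With the tool pointing down it reaches from about 0.425 to 0.95 m from the base axis. Payload 3.5 kg.
Tool frame: the origin (TCP) lies at the very end of the fingers, on their centre line; the grasp point (between the pads) lies 19 mm behind it (ctrl.pinch_z is the distance from the TCP to the grasp point, in m); z points along the fingers, y is the line along which they close (so a half turn about z gives the same grasp; the last joint's range is limited). The gripper opens to 85 mm and grips with 20 to 120 N. Pads are 22 mm wide; open, the fingers measure 114 mm over their backs; the gripper's body (76 mm by 85 mm) begins 54 mm behind the grasp point. The pads swing forward as they close: fully open they stand 13 mm farther back than shut.
Start: joints at [1.162, 0.286, 1.577, -0, 1.279, -0.15], TCP at [0.173, 0.653, 0.231] pointing down, gripper open.
Joint ranges: [-2.77, 2.77], [-0.9, 2.22], [0.21, 2.48], [-1.53, 4.67], [0.24, 2.81], [-2.84, 2.84]. Speed limits (rad/s): [2.79, 2.79, 3.14, 3.14, 3.14, 3.14].

INTERFACE

Orientations are given as a unit quaternion [x, y, z, w].
In Python, from plant import ctrl gives the robot as it stands. The module is installed in compiled form; this text tells all that it offers.
- The arm moves only by the shell command python3 -m crank 'ROWS' [OPENING] [FORCE]. ROWS is JSON, a list of rows, each a list of 6 numbers: the shift along the tool's x, y, z in cm, then the turn, a rotation vector about the tool's x, y, z in rad. In form: [[tx, ty, tz, rx, ry, rz], ...]. A call has 1 to 10 rows; each row is the pose to reach, as a shift and turn from the pose commanded when the call began, along the tool's axes at that moment; what a row does not reach only later rows make up. A row lasts 1/10 s, in which the tool goes at most 50 mm and 8.59 degrees, less where a joint would pass 70% of its speed; a pose out of reach is approached as far as the arm can. A call with a gripper value outside its range is refused whole. OPENING is the opening, from 0 (shut) to 1 (fully open), set as the call begins (- or left out, the last holds). The fingers move at their own pace and stop on an object; FORCE is the grip in N (left out, the last holds). Time passes only in rows, so rows that repeat a pose let the fingers close. It gives the time, the measured TCP pose, the force, the opening and the grip force at its end, in the units of the state.
- ctrl.get_state(): the state, without advancing time (a new reading comes with each control period).
- ctrl.read_camera(name): name is "scene" or "side" or "wrist"; returns (picture, depth): 420x560x3 uint8, blue, green, red; 420x560 float32, m along the optical axis (not along the pixel's ray), 0 where there is no reading.
- ctrl.camera_info(name): a dict with "K" (3x3 intrinsics, pixels), "origin" and "orientation" of the camera in the world. Camera axes: x right, y down, z forward; pixel columns grow to the right and rows downward; lengths in m; the calibration is good to about 2 mm. A picture is of the moment at which its call begins: read the wrist's pose just before it. camera_info takes no time and is no camera call; for the wrist camera it gives the pose at the moment of the call.
- ctrl.sign_off(): hands the job in; it is judged then, once.
The state is a dict: "time": time; "qpos": joint angles; "dq": joint speeds; "joint_efforts": joint torques, N m; "eef_pos": TCP position; "tcp_rot": TCP orientation; "contact_force": force on the tool from outside, world axes, zero at the start; "wrist_torque": the same for the moment, N m; "opening": opening from 0.0 (shut) to 1.0 (fully open); "finger_force": force on a finger pad.
Only numpy, scipy, OpenCV 4.12 (cv2) and the standard library are available. Lean on these libraries where they do the work, as an engineer would, in place of code of your own. Each camera call takes 0.05 s, during which the arm holds its last target. There are 200 camera calls.

## Working session

There is one attempt and no reset: what is moved stays moved. The work goes in short steps, Python scripts to look and compute and a shell command to move; the robot and the scene stay as the last step left them, time stands still between calls to the robot, and variables do not carry over. Pictures are saved under pics/ and viewed, at most 14 in all, crops included, and the job is handed in when it is done.

```bash
mkdir -p pics; cat > h.py <<'E'
import numpy as np, cv2
from scipy.spatial.transform import Rotation as R
from plant import ctrl
def grab(n):
    i=ctrl.camera_info(n); im,d=ctrl.read_camera(n); return im,d,i
def cloud(d,i):
    K=np.array(i["K"]); v,u=np.mgrid[:d.shape[0],:d.shape[1]]
    p=np.stack([(u-K[0,2])/K[0,0]*d,(v-K[1,2])/K[1,1]*d,d],-1)
    return p@R.from_quat(i["orientation"]).as_matrix().T+np.array(i["origin"])
def onplane(uv,i,z):
    K=np.array(i["K"]);uv=np.atleast_2d(uv).astype(float)
    r=np.c_[(uv[:,0]-K[0,2])/K[0,0],(uv[:,1]-K[1,2])/K[1,1],np.ones(len(uv))]@R.from_quat(i["orientation"]).as_matrix().T
    o=np.array(i["origin"]); return o+r*((z-o[2])/r[:,2])[:,None]
def delta(pos,yaw,s=None):
    """move from the current pose to TCP pos, tool down, tool-y axis at world angle yaw -> row"""
    s=s or ctrl.get_state(); c=R.from_quat(s["tcp_rot"])
    y=np.array([np.cos(yaw),np.sin(yaw),0]); z=np.array([0,0,-1.]); x=np.cross(y,z)
    t=R.from_matrix(np.c_[x,y,z]); rv=(c.inv()*t).as_rotvec()
    return np.r_[c.inv().apply(np.array(pos)-s["eef_pos"])*100,rv].round(3)
E
python3 - <<'E'
from h import *
for n in("scene","side","wrist"):
    im,d,i=grab(n); cv2.imwrite(f"pics/{n}0.png",im); np.savez(f"{n}0.npz",im=im,d=d); print(n,i)
s=ctrl.get_state();print(s, ctrl.pinch_z)
print(R.from_quat(s["tcp_rot"]).as_matrix().round(3))
E
```

```text
scene {'K': array([[524.13537827,   0.        , 271.89177481],
       [  0.        , 524.13537827, 201.18348118],
       [  0.        ,   0.        ,   1.        ]]), 'origin': array([1.47572835, 0.20858487, 0.94474204]), 'orientation': array([ 0.56121513,  0.71924178, -0.31841676, -0.25756477])}
side {'K': array([[389.01465586,   0.        , 278.0321655 ],
       [  0.        , 389.01465586, 210.66702676],
       [  0.        ,   0.        ,   1.        ]]), 'origin': array([0.84240315, 0.6806355 , 0.8724053 ]), 'orientation': array([ 0.16616538,  0.90866727, -0.377453  , -0.06513126])}
wrist {'K': array([[378.11880071,   0.        , 270.86042162],
       [  0.        , 378.11880071, 215.60215979],
       [  0.        ,   0.        ,   1.        ]]), 'origin': array([0.1020573 , 0.67128123, 0.37222308]), 'orientation': array([0.7838761 , 0.60375678, 0.08760219, 0.11550697])}
{'time': 0.15, 'qpos': array([ 1.16201541e+00,  2.87010153e-01,  1.57785152e+00, -1.28366800e-05,
        1.27861107e+00, -1.49994373e-01]), 'dq': array([ 7.66190265e-04,  4.40949182e-05, -3.78175706e-03, -1.76893385e-04,
       -2.02998474e-04,  5.64671717e-04]), 'joint_efforts': array([ 8.09281373e-04, -4.06602252e+01, -2.93141109e+01, -1.23616605e-04,
        3.91961017e-03, -1.93806592e-06]), 'eef_pos': array([0.17249996, 0.65204988, 0.23022709]), 'tcp_rot': array([ 1.29030615e-01,  9.91640165e-01, -9.05288415e-04, -2.53327071e-04]), 'contact_force': array([ 0.23802635,  0.50584284, -0.52473984]), 'wrist_torque': array([-0.02413895, -0.01063744,  0.00018125]), 'finger_force': 0.0, 'opening': 1.0009656064262349} 0.0187
[[-0.967  0.256 -0.001]
 [ 0.256  0.967 -0.002]
 [ 0.    -0.002 -1.   ]]
```

View pics/scene0.png

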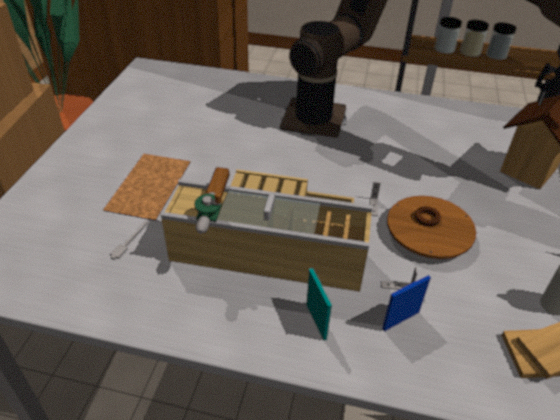

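View pics/side0.png

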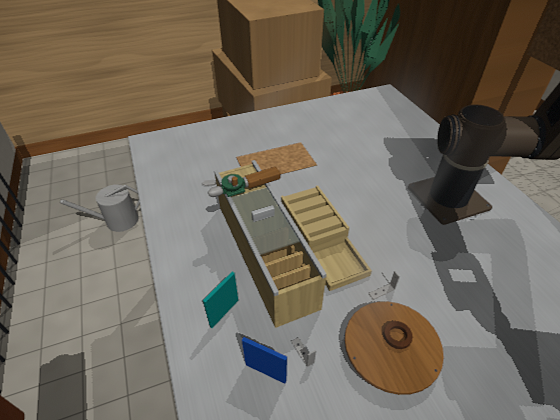

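The scene view shows the mat at px (150,185), the cabinet running from (170,200) to (370,240) with the drill at (212,200), the kit box behind it, and the turntable with the ring at (428,215). In the side view the kit box is at (325,240) and the panels at (285,270). Next I measure from the depth data.

```bash
cat > ortho.py <<'E'
from h import *
import sys
# top-down mosaic: x 0.25..0.95, y -0.5..0.7 , 2 mm/px ; col = y decreasing to right, row = x decreasing down
def ortho(names,x0=.2,x1=1.0,y0=-.45,y1=.65,res=.002):
    H=int((x1-x0)/res);W=int((y1-y0)/res);Z=np.full((H,W),-1.);C=np.zeros((H,W,3),np.uint8)
    for n in names:
        f=np.load(n+"0.npz"); P=cloud(f["d"],ctrl.camera_info(n)); m=(f["d"]>0)
        p=P[m];c=f["im"][m]
        r=((x1-p[:,0])/res).astype(int);k=((y1-p[:,1])/res).astype(int)
        o=(r>=0)&(r<H)&(k>=0)&(k<W)&(p[:,2]<.25);p,c,r,k=p[o],c[o],r[o],k[o]
        q=np.argsort(p[:,2]); p,c,r,k=p[q],c[q],r[q],k[q]
        for a,b,z,cc in zip(r,k,p[:,2],c):
            if z>Z[a,b]: Z[a,b]=z;C[a,b]=cc
    return C,Z
E
python3 - <<'E'
from ortho import *
C,Z=ortho(["scene","side"]); cv2.imwrite("pics/ortho.png",C); np.save("Z.npy",Z)
for n in("scene","side"):
    f=np.load(n+"0.npz");P=cloud(f["d"],ctrl.camera_info(n));im=f["im"];d=f["d"]
    hsv=cv2.cvtColor(im,cv2.COLOR_BGR2HSV);z=P[...,2]
    def rect(m,name):
        m=cv2.morphologyEx((m&(d>0)).astype(np.uint8),cv2.MORPH_OPEN,np.ones((2,2)))>0
        q=P[m]
        if len(q)>5: print(n,name,len(q),q.mean(0).round(3),[np.round(v,3) for v in cv2.minAreaRect(q[:,:2].astype(np.float32))])
    x,y=P[...,0],P[...,1]
    W=(x>.3)&(x<.95)&(y>-.4)&(y<.6)
    print(n,"table z",np.median(z[W&(z<.02)]).round(4))
    rect(W&(z>.147)&(z<.158)&(y>-.3)&(y<.35),"rails")
    rect(W&(z>.165)&(z<.2),"high")
    cork=(hsv[...,0]<18)&(hsv[...,1]>110)&(z<.012)&W&(y<0); rect(cork,"mat")
    rect(W&(z>.057)&(z<.07)&(x<.7)&(y>-.3)&(y<.35)&(hsv[...,0]>12)&(hsv[...,0]<30),"kit top")
    dk=(hsv[...,0]<14)&(hsv[...,1]>120)&(z>.04)&(z<.06)&W&(y>.2); rect(dk,"ring")
    rect((hsv[...,0]<18)&(hsv[...,1]>90)&(z>.028)&(z<.04)&W&(y>.1),"disc")
    rect((hsv[...,0]<16)&(hsv[...,1]>120)&(z>.158)&(z<.19)&W&(y<.1),"handle")
    rect((hsv[...,0]>50)&(hsv[...,0]<95)&(hsv[...,1]>80)&(z>.155)&(z<.25)&W&(y<.1),"green")
E
```

```text
scene table z -0.0017
scene rails 1504 [0.651 0.024 0.154] [array([ 0.931, -0.004]), array([0.463, 1.074]), np.float64(87.948)]
scene high 1142 [ 0.658 -0.102  0.178] [array([ 0.911, -0.007]), array([1.197, 0.17 ]), np.float64(12.759)]
scene mat 1949 [ 0.474 -0.349  0.004] [array([ 0.927, -0.141]), array([1.288, 0.183]), np.float64(24.421)]
scene kit top 1239 [0.512 0.026 0.066] [array([0.884, 0.167]), array([1.147, 0.299]), np.float64(18.639)]
scene ring 211 [0.452 0.375 0.049] [array([0.942, 0.279]), array([0.063, 1.074]), np.float64(79.148)]
scene disc 4153 [0.497 0.4   0.036] [array([0.922, 0.419]), array([0.346, 1.134]), np.float64(86.115)]
scene handle 346 [ 0.601 -0.12   0.178] [array([ 0.923, -0.009]), array([1.187, 0.049]), np.float64(19.115)]
scene green 300 [ 0.699 -0.113  0.178] [array([1.069, 0.029]), array([0.888, 0.049]), np.float64(20.684)]
side table z -0.0002
side rails 1213 [0.634 0.053 0.147] [array([0.633, 0.146]), array([1.12 , 0.253]), np.float64(81.373)]
side high 886 [ 0.641 -0.092  0.177] [array([0.743, 0.146]), array([1.071, 0.194]), np.float64(69.212)]
side mat 737 [ 0.421 -0.342  0.009] [array([0.576, 0.15 ]), array([1.17 , 0.205]), np.float64(73.292)]
side kit top 1842 [ 0.477 -0.011  0.061] [array([0.631, 0.232]), array([0.984, 0.216]), np.float64(57.89)]
side ring 382 [0.442 0.378 0.049] [array([0.637, 0.507]), array([0.534, 0.061]), np.float64(33.692)]
side disc 6468 [0.465 0.397 0.037] [array([0.623, 0.462]), array([0.58 , 0.216]), np.float64(24.471)]
side handle 337 [ 0.592 -0.116  0.17 ] [array([ 0.55 , -0.171]), array([0.209, 0.082]), np.float64(52.267)]
side green 286 [ 0.681 -0.105  0.174] [array([0.772, 0.269]), array([0.833, 0.06 ]), np.float64(76.181)]
```

View pics/ortho.png

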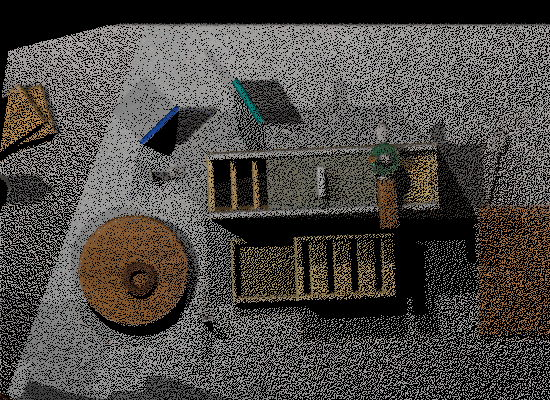

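The mosaic (2 mm/px) has the cabinet at cols 208–440, rows 148–220. The kit box is at cols 233–396, rows 235–305, with its tray on the left. The mat starts at col 478. Next, clean fits.

```bash
cat > fit.py <<'E'
from h import *
def rect(P,m,name):
    k=cv2.connectedComponentsWithStats(m.astype(np.uint8),connectivity=8)
    i=1+np.argmax(k[2][1:,4]); m=k[1]==i; q=P[m]
    c,s,a=cv2.minAreaRect((q[:,:2]*1000).astype(np.float32))
    print(name,len(q),"z",np.median(q[:,2]).round(4),"c",np.round(c,0),"size",np.round(s,0),"ang",round(a,1)); return m
E
python3 - <<'E'
from fit import *
for n in("scene","side"):
    f=np.load(n+"0.npz");I=ctrl.camera_info(n);P=cloud(f["d"],I);im=f["im"];d=f["d"]
    hsv=cv2.cvtColor(im,cv2.COLOR_BGR2HSV);z=P[...,2];x,y=P[...,0],P[...,1];h,s=hsv[...,0],hsv[...,1]
    W=(x>.25)&(x<.95)&(y>-.65)&(y<.6)&(d>0)
    print("==",n)
    rect(P,W&(z>.146)&(z<.16)&(x>.54)&(x<.73)&(abs(y)<.27)&(s<60),"rails")
    rect(P,W&(z>.166)&(z<.185)&(s<60)&(y>-.07)&(y<.1)&(x>.55)&(x<.73),"grip")
    rect(P,(h<20)&(s>90)&(z<.014)&W&(y<-.25),"mat")
    rect(P,W&(z>.055)&(z<.072)&(x<.55)&(x>.35)&(y>-.2)&(y<.25),"kit block")
    rect(P,W&(z>.012)&(z<.072)&(x<.55)&(x>.35)&(y>-.2)&(y<.25),"kit all")
    m=rect(P,(z>.041)&(z<.056)&W&(y>.25)&(x<.6),"ring")
    rect(P,(z>.025)&(z<.056)&W&(y>.22)&(s>80)&(x<.6),"disc")
    rect(P,(h<16)&(s>120)&(z>.150)&(z<.19)&W&(y<.0)&(y>-.2)&(x<.66),"handle")
    rect(P,(z>.158)&(z<.23)&W&(y<-.06)&(y>-.2),"drill all")
    rect(P,(h>50)&(h<95)&(s>80)&(z>.155)&(z<.25)&W&(y<0)&(y>-.2),"gear")
    q=P[(z>.158)&(z<.23)&W&(y<-.06)&(y>-.2)]
    for a in np.arange(.52,.76,.02):
        t=q[abs(q[:,0]-a)<.01]
        if len(t)>3: print(a.round(2),len(t),(np.percentile(t[:,1],[5,50,95])*1000).round(),"z",np.percentile(t[:,2],[50,97]).round(3))
E
```

```text
== scene
rails 956 z 0.1497 c [659.  60.] size [ 88. 345.] ang 2.3
grip 141 z 0.1745 c [638.   7.] size [63. 14.] ang 2.5
mat 3165 z 0.0021 c [ 459. -382.] size [264. 153.] ang 0.1
kit block 1008 z 0.0599 c [437. -42.] size [ 73. 196.] ang 1.9
kit all 1533 z 0.0583 c [435.  21.] size [ 73. 324.] ang 1.9
ring 278 z 0.0468 c [445. 371.] size [63. 64.] ang 81.8
disc 4274 z 0.0336 c [461. 383.] size [219. 217.] ang 3.9
handle 358 z 0.1759 c [ 592. -127.] size [94. 35.] ang 5.0
drill all 1186 z 0.1769 c [ 650. -125.] size [211.  60.] ang 11.0
gear 302 z 0.1832 c [ 691. -121.] size [56. 47.] ang 74.5
0.54 18 [-145. -128. -115.] z [0.174 0.177]
0.56 86 [-144. -126. -112.] z [0.176 0.178]
0.58 90 [-142. -125. -111.] z [0.176 0.178]
0.6 94 [-141. -122. -109.] z [0.175 0.179]
0.62 99 [-139. -122. -107.] z [0.176 0.178]
0.64 53 [-139. -126. -109.] z [0.176 0.18 ]
0.66 47 [-144. -130. -113.] z [0.184 0.187]
0.68 241 [-144. -106.  -90.] z [0.191 0.213]
0.7 238 [-140. -116.  -96.] z [0.184 0.191]
0.72 86 [-127. -115. -105.] z [0.175 0.185]
0.74 107 [-125. -113. -104.] z [0.172 0.177]
== side
rails
[... 373 characters left out ...]
. 384.] size [217. 216.] ang 36.1
handle 374 z 0.1756 c [ 591. -123.] size [97. 40.] ang 7.7
drill all 982 z 0.1763 c [ 647. -125.] size [207.  65.] ang 10.5
gear 297 z 0.1821 c [ 682. -116.] size [55. 62.] ang 70.9
0.54 27 [-139. -118. -111.] z [0.176 0.179]
0.56 86 [-141. -117. -111.] z [0.176 0.179]
0.58 86 [-139. -117. -108.] z [0.176 0.179]
0.6 91 [-139. -114. -107.] z [0.176 0.179]
0.62 93 [-136. -112. -105.] z [0.176 0.179]
0.64 81 [-133. -114. -106.] z [0.176 0.18 ]
0.66 102 [-139. -111.  -95.] z [0.184 0.188]
0.68 156 [-144.  -98.  -88.] z [0.187 0.214]
0.7 130 [-138. -111.  -96.] z [0.184 0.187]
0.72 66 [-120. -109. -103.] z [0.172 0.178]
0.74 62 [-119. -107. -102.] z [0.172 0.178]
```

```bash
python3 -c "
from h import *
print(delta([.6215,-.122,.30],1.667))"
```

```text
[-6.3211e+01 -6.3350e+01 -6.8760e+00 -2.0000e-03 -1.0000e-03 -3.5500e-01]
```

```bash
python3 -m crank '[[0,0,-6.9,0,0,0],[-31,-31,-6.9,0,0,-0.1775],[-31,-31,-6.9,0,0,-0.1775],[-31,-31,-6.9,0,0,-0.1775],[-63.2,-63.35,-6.9,0,0,-0.355],[-63.2,-63.35,-6.9,0,0,-0.355],[-63.2,-63.35,-6.9,0,0,-0.355],[-63.2,-63.35,-6.9,0,0,-0.355],[-63.2,-63.35,-6.9,0,0,-0.355],[-63.2,-63.35,-6.9,0,0,-0.355]]' 1 60
python3 -c "
from h import *
print(delta([.6215,-.122,.30],1.667))"
```

```text
time: 1.15
eef_pos: [0.3974, 0.264, 0.2928]
tcp_rot: [-0.048, 0.999, 0.0, 0.0]
contact_force: [0.6, 0.4, 0.6]
opening: 1.002
finger_force: 0.0
[-18.58  -40.584  -0.723   0.      0.      0.   ]
```

```bash
python3 -m crank '[[-18.6,-40.6,-0.7,0,0,0],[-18.6,-40.6,-0.7,0,0,0],[-18.6,-40.6,-0.7,0,0,0],[-18.6,-40.6,-0.7,0,0,0],[-18.6,-40.6,-0.7,0,0,0],[-18.6,-40.6,-0.7,0,0,0],[-18.6,-40.6,-0.7,0,0,0],[-18.6,-40.6,-0.7,0,0,0],[-18.6,-40.6,-0.7,0,0,0],[-18.6,-40.6,-0.7,0,0,0]]'
cat > drill.py <<'E'
from fit import *
im,d,I=grab("wrist");P=cloud(d,I);cv2.imwrite("pics/w1.png",im)
hsv=cv2.cvtColor(im,cv2.COLOR_BGR2HSV);h,s=hsv[...,0],hsv[...,1];x,y,z=P[...,0],P[...,1],P[...,2]
W=(d>0)&(z<.23)&(x>.45)&(x<.85)&(y>-.2)&(y<-.05)
rect(P,W&(h<16)&(s>120)&(z>.155),"handle")
q=P[W&(z>.16)]
for a in np.arange(.54,.76,.02):
    t=q[abs(q[:,0]-a)<.01]
    if len(t)>3: print(a.round(2),len(t),(np.percentile(t[:,1],[3,50,97])*1000).round(),"z",np.percentile(t[:,2],[50,97]).round(3))
print("table",np.median(z[(z<.03)&(d>0)]),ctrl.get_state()["eef_pos"])
E
python3 drill.py
```

```text
time: 2.15
eef_pos: [0.6224, -0.1254, 0.2981]
tcp_rot: [-0.045, 0.999, -0.0, -0.001]
contact_force: [-0.1, -0.1, -0.2]
opening: 1.003
finger_force: 0.0
handle 6355 z 0.1772 c [ 592. -128.] size [98. 35.] ang 5.0
0.54 588 [-147. -131. -116.] z [0.176 0.178]
0.56 1591 [-148. -131. -114.] z [0.177 0.179]
0.58 1491 [-146. -130. -113.] z [0.177 0.179]
0.6 1402 [-145. -128. -111.] z [0.177 0.179]
0.62 1310 [-143. -126. -109.] z [0.177 0.179]
0.64 1012 [-141. -125. -110.] z [0.177 0.181]
0.66 1779 [-144. -122.  -99.] z [0.185 0.187]
0.68 2423 [-148. -117.  -93.] z [0.192 0.214]
0.7 1079 [-145. -124. -103.] z [0.185 0.187]
0.72 447 [-129. -117. -106.] z [0.175 0.185]
0.74 442 [-128. -117. -105.] z [0.175 0.178]
table -0.00023290746442372612 [ 0.62152554 -0.12280318  0.29825421]
```

View pics/w1.png

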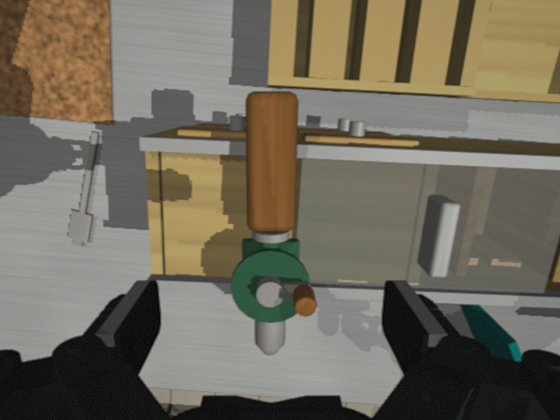

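The wrist picture shows the drill handle at px (273,165), centred between the fingers (150 and 395), with the knob at (303,300). I descend and grip.

```bash
python3 -c "
from h import *
print(delta([.6205,-.1238,.1545],1.658))"
```

```text
[ 8.0000e-02 -1.0400e-01  1.4376e+01  1.0000e-03 -2.0000e-03  5.0000e-03]
```

```bash
python3 -m crank '[[0.1,-0.1,5,0,0,0.005],[0.1,-0.1,9,0,0,0.005],[0.1,-0.1,12,0,0,0.005],[0.1,-0.1,13.8,0,0,0.005],[0.1,-0.1,14.4,0,0,0.005],[0.1,-0.1,14.4,0,0,0.005],[0.1,-0.1,14.4,0,0,0.005]]'
python3 -m crank '[[0,0,0,0,0,0],[0,0,0,0,0,0],[0,0,0,0,0,0],[0,0,0,0,0,0],[0,0,0,0,0,0],[0,0,0,0,0,0],[0,0,0,0,0,0],[0,0,0,0,0,0],[0,0,0,0,0,0]]' 0 70
```

```text
time: 2.9
eef_pos: [0.6211, -0.1211, 0.1576]
tcp_rot: [-0.046, 0.999, -0.0, 0.001]
contact_force: [0.7, -0.5, 0.3]
opening: 1.002
finger_force: 0.0
time: 3.8
eef_pos: [0.6212, -0.1226, 0.1577]
tcp_rot: [-0.045, 0.999, -0.001, 0.001]
contact_force: [-0.6, -3.0, 7.1]
opening: 0.407
finger_force: 72.2
```

```bash
python3 -m crank '[[0,0,0,0,0,0],[0,0,0,0,0,0],[0,0,0.3,0,0,0],[0,0,0.5,0,0,0],[0,0,0.5,0,0,0],[0,0,0.5,0,0,0]]' 0.7
python3 -m crank '[[0,0,0,0,0,0],[0,0,0,0,0,0],[0,0,0,0,0,0],[0,0,0,0,0,0],[0,0,0,0,0,0],[0,0,0,0,0,0],[0,0,0,0,0,0]]' 0 80
python3 -m crank '[[0,0,-1,0,0,0],[0,0,-3,0,0,0],[0,0,-6,0,0,0],[0,0,-9,0,0,0],[0,0,-9,0,0,0],[0,0,-9,0,0,0]]' 
python3 -c "
from h import *
print(delta([.456,-.3815,.25],1.571))"
```

```text
time: 4.4
eef_pos: [0.6201, -0.1213, 0.1504]
tcp_rot: [-0.046, 0.999, 0.0, -0.0]
contact_force: [0.2, -0.4, -0.8]
opening: 0.701
finger_force: 0.0
time: 5.1
eef_pos: [0.6206, -0.1217, 0.1515]
tcp_rot: [-0.046, 0.999, -0.0, 0.0]
contact_force: [0.0, -1.4, 3.7]
opening: 0.407
finger_force: 81.5
time: 5.7
eef_pos: [0.6197, -0.121, 0.2394]
tcp_rot: [-0.046, 0.999, 0.001, -0.001]
contact_force: [-0.2, 0.6, -6.4]
opening: 0.407
finger_force: 80.6
[ 1.8681e+01 -2.4446e+01 -1.0560e+00  1.0000e-03 -2.0000e-03  9.1000e-02]
```

```bash
python3 -m crank '[[4,-5,-1,0,0,0.02],[8,-10,-1,0,0,0.04],[11,-15,-1,0,0,0.06],[15,-20,-1,0,0,0.08],[18.7,-24.4,-1,0,0,0.09],[18.7,-24.4,-1,0,0,0.09],[18.7,-24.4,-1,0,0,0.09],[18.7,-24.4,-1,0,0,0.09],[18.7,-24.4,-1,0,0,0.09],[18.7,-24.4,-1,0,0,0.09]]'
python3 - <<'E'
from fit import *
print(delta([.456,-.3815,.01],1.571))
im,d,I=grab("side");P=cloud(d,I);hsv=cv2.cvtColor(im,cv2.COLOR_BGR2HSV);h,s=hsv[...,0],hsv[...,1];x,y,z=P[...,0],P[...,1],P[...,2]
rect(P,(d>0)&(z>.15)&(z<.35)&(h>50)&(h<95)&(s>80)&(y<-.2)&(x<.7),"gear")
print(np.percentile(z[(d>0)&(z>.15)&(z<.35)&(h>50)&(h<95)&(s>80)&(y<-.2)&(x<.7)],[3,50,97]))
E
```

```text
time: 6.7
eef_pos: [0.4569, -0.3797, 0.2495]
tcp_rot: [-0.002, 1.0, 0.001, -0.001]
contact_force: [-1.3, 1.5, -5.1]
opening: 0.406
finger_force: 81.4
[ 6.2000e-02 -2.3100e-01  2.3952e+01  2.0000e-03 -1.0000e-03  3.0000e-03]
gear 100 z 0.2808 c [ 535. -374.] size [28. 55.] ang 7.0
[0.15188893 0.25656121 0.28514766]
```

```bash
python3 -m crank '[[0,-0.2,5,0,0,0],[0,-0.2,10,0,0,0],[0,-0.2,15,0,0,0],[0,-0.2,19,0,0,0],[0,-0.2,22,0,0,0],[0,-0.2,23.4,0,0,0],[0,-0.2,23.9,0,0,0],[0,-0.2,23.9,0,0,0],[0,-0.2,23.9,0,0,0]]'
python3 -m crank '[[0,0,0.2,0,0,0],[0,0,0.4,0,0,0],[0,0,0.4,0,0,0],[0,0,0.4,0,0,0]]'
```

```text
time: 7.65
eef_pos: [0.4578, -0.3848, 0.0142]
tcp_rot: [-0.001, 1.0, -0.002, 0.001]
contact_force: [-1.1, -0.5, -3.7]
opening: 0.408
finger_force: 81.2
time: 8.05
eef_pos: [0.4563, -0.3835, 0.008]
tcp_rot: [-0.001, 1.0, -0.0, 0.0]
contact_force: [-0.7, 0.1, -4.7]
opening: 0.407
finger_force: 81.2
```

```bash
python3 -m crank '[[0,0,0.1,0,0,0],[0,0,0.2,0,0,0],[0,0,0.3,0,0,0],[0,0,0.3,0,0,0],[0,0,0.3,0,0,0]]'
```

```text
time: 8.55
eef_pos: [0.4563, -0.3834, 0.0047]
tcp_rot: [-0.001, 1.0, 0.0, -0.0]
contact_force: [-0.5, 0.9, -5.4]
opening: 0.405
finger_force: 81.2
```

```bash
python3 -m crank '[[0,0,0.1,0,0,0],[0,0,0.15,0,0,0],[0,0,0.15,0,0,0]]'
```

```text
time: 8.85
eef_pos: [0.4564, -0.3836, 0.0035]
tcp_rot: [-0.001, 1.0, -0.0, 0.0]
contact_force: [-0.7, 1.0, -3.9]
opening: 0.409
finger_force: 81.6
```

```bash
python3 -m crank '[[0,0,0.1,0,0,0],[0,0,0.1,0,0,0]]'
python3 -m crank '[[0,0,0,0,0,0],[0,0,0,0,0,0],[0,0,0,0,0,0],[0,0,0,0,0,0],[0,0,0,0,0,0],[0,0,0,0,0,0]]' 0.7
python3 -m crank '[[0,0,-2,0,0,0],[0,0,-6,0,0,0],[0,0,-11,0,0,0],[0,0,-16,0,0,0],[0,0,-21,0,0,0],[0,0,-26,0,0,0],[0,0,-26,0,0,0],[0,0,-26,0,0,0]]'
python3 - <<'E'
from fit import *
im,d,I=grab("scene");P=cloud(d,I);hsv=cv2.cvtColor(im,cv2.COLOR_BGR2HSV);h,s=hsv[...,0],hsv[...,1];x,y,z=P[...,0],P[...,1],P[...,2]
A=(d>0)&(y<-.25)&(y>-.5)&(x<.62)&(x>.3)
rect(P,A&(z>.015)&(z<.09),"drill")
rect(P,A&(z>.015)&(z<.045)&(h<16)&(s>120),"handle")
rect(P,A&(z>.015)&(z<.09)&(h>50)&(h<95)&(s>80),"gear")
print(delta([.6375,.0075,.30],np.radians(92.5)))
E
```

```text
time: 9.05
eef_pos: [0.4564, -0.3836, 0.0035]
tcp_rot: [-0.001, 1.0, 0.0, -0.0]
contact_force: [-3.1, 4.1, 4.5]
opening: 0.406
finger_force: 82.4
time: 9.65
eef_pos: [0.4564, -0.3835, 0.0023]
tcp_rot: [-0.001, 1.0, -0.0, 0.0]
contact_force: [0.3, 0.0, -0.2]
opening: 0.702
finger_force: 0.0
time: 10.45
eef_pos: [0.4569, -0.384, 0.2645]
tcp_rot: [-0.001, 1.0, -0.002, 0.001]
contact_force: [-0.5, -0.7, -1.3]
opening: 0.699
finger_force: 0.0
drill 751 z 0.029 c [ 485. -385.] size [213.  65.] ang 5.9
handle 304 z 0.0273 c [ 430. -380.] size [ 39. 103.] ang 89.5
gear 142 z 0.0357 c [ 531. -381.] size [56. 42.] ang 83.0
[-18.185  39.048  -3.802   0.     -0.     -0.042]
```

```bash
python3 -m crank '[[-4,5,-3.8,0,0,0],[-6,10,-3.8,0,0,0],[-8,15,-3.8,0,0,-0.04],[-10,20,-3.8,0,0,-0.04],[-12,25,-3.8,0,0,-0.04],[-14,29,-3.8,0,0,-0.04],[-16,34,-3.8,0,0,-0.04],[-18.2,39,-3.8,0,0,-0.04],[-18.2,39,-3.8,0,0,-0.04],[-18.2,39,-3.8,0,0,-0.04]]' 1
python3 -m crank '[[0,0,0,0,0,0],[0,0,0,0,0,0],[0,0,0,0,0,0]]' 1
python3 - <<'E'
from fit import *
im,d,I=grab("wrist");P=cloud(d,I);cv2.imwrite("pics/w2.png",im);np.savez("w2.npz",im=im,P=P,d=d)
hsv=cv2.cvtColor(im,cv2.COLOR_BGR2HSV);h,s=hsv[...,0],hsv[...,1];x,y,z=P[...,0],P[...,1],P[...,2]
W=(d>0)
rect(P,W&(z>.166)&(z<.185)&(s<60)&(y>-.07)&(y<.1)&(x>.55)&(x<.73),"grip")
rect(P,W&(z>.148)&(z<.165)&(s<60)&(x>.5)&(x<.60),"near rail")
rect(P,W&(z>.055)&(z<.075)&(x<.55)&(x>.35)&(y>-.2)&(y<.25),"kit block")
print(ctrl.get_state()["eef_pos"],delta([.6375,.0075,.153],np.radians(92.5)))
E
```

```text
time: 11.5
eef_pos: [0.6377, 0.0116, 0.2964]
tcp_rot: [-0.023, 1.0, 0.001, -0.003]
contact_force: [0.6, -0.4, 0.3]
opening: 0.999
finger_force: 0.0
time: 11.8
eef_pos: [0.6373, 0.0054, 0.2994]
tcp_rot: [-0.02, 1.0, 0.0, -0.001]
contact_force: [0.7, -1.2, 0.6]
opening: 1.003
finger_force: 0.0
grip 1541 z 0.1762 c [637.   6.] size [60. 14.] ang 2.6
near rail 7783 z 0.1515 c [578.  10.] size [ 11. 419.] ang 2.6
kit block 10342 z 0.0608 c [504. -41.] size [ 53. 196.] ang 2.4
[0.63746845 0.00537794 0.29987078] [-2.4000e-02  2.1200e-01  1.4687e+01 -0.0000e+00 -1.0000e-03 -4.0000e-03]
```

View pics/w2.png

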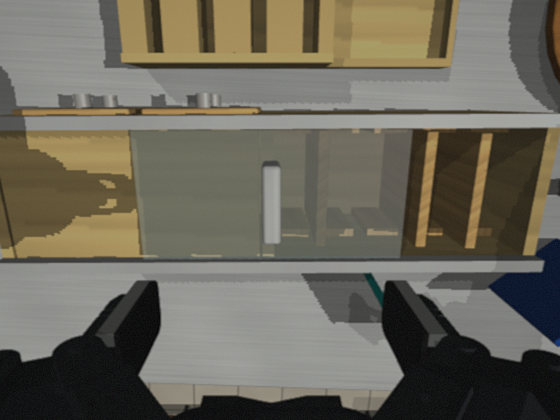

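```bash
python3 -m crank '[[0,0.1,5,0,0,0],[0,0.1,9,0,0,0],[0,0.1,12,0,0,0],[0,0.1,14,0,0,0],[0,0.1,14.5,0,0,0],[0,0.1,14.6,0,0,0],[0,0.1,14.6,0,0,0]]'
python3 -m crank '[[0,0,0,0,0,0],[0,0,0,0,0,0],[0,0,0,0,0,0],[0,0,0,0,0,0],[0,0,0,0,0,0],[0,0,0,0,0,0],[0,0,0,0,0,0],[0,0,0,0,0,0],[0,0,0,0,0,0],[0,0,0,0,0,0]]' 0 40
```

```text
time: 12.55
eef_pos: [0.6387, 0.0072, 0.156]
tcp_rot: [-0.02, 1.0, -0.0, 0.001]
contact_force: [0.4, -0.5, 0.6]
opening: 1.001
finger_force: 0.0
time: 13.55
eef_pos: [0.6379, 0.0076, 0.1548]
tcp_rot: [-0.021, 1.0, -0.0, 0.0]
contact_force: [-2.1, -0.8, 3.8]
opening: 0.155
finger_force: 42.7
```

```bash
python3 -m crank '[[0,-1,0,0,0,0],[0,-3,0,0,0,0],[0,-5,0,0,0,0],[0,-7,0,0,0,0],[0,-9,0,0,0,0],[0,-10,0,0,0,0],[0,-10.3,0,0,0,0],[0,-10.3,0,0,0,0]]'
python3 -m crank '[[0,-0.3,0,0,0,0],[0,-0.6,0,0,0,0],[0,-0.6,0,0,0,0],[0,-0.6,0,0,0,0]]'
```

```text
time: 14.35
eef_pos: [0.6425, -0.0964, 0.1547]
tcp_rot: [-0.02, 1.0, -0.001, 0.001]
contact_force: [0.8, -1.2, 4.1]
opening: 0.154
finger_force: 42.8
time: 14.75
eef_pos: [0.6427, -0.1011, 0.1548]
tcp_rot: [-0.021, 1.0, -0.0, 0.001]
contact_force: [1.3, 1.1, 5.2]
opening: 0.154
finger_force: 42.9
```

```bash
python3 -m crank '[[0,-0.3,0,0,0,0],[0,-0.6,0,0,0,0],[0,-0.9,0,0,0,0],[0,-1.2,0,0,0,0],[0,-1.2,0,0,0,0],[0,-1.2,0,0,0,0]]'
```

```text
time: 15.35
eef_pos: [0.643, -0.1073, 0.1547]
tcp_rot: [-0.021, 1.0, 0.005, -0.0]
contact_force: [0.5, 15.1, 7.4]
opening: 0.151
finger_force: 43.4
```

```bash
python3 -m crank '[[0,0.3,0,0,0,0],[0,0.3,0,0,0,0],[0,0.3,0,0,0,0],[0,0.3,0,0,0,0],[0,0.3,0,0,0,0]]' 0.5
python3 -m crank '[[0,0,-3,0,0,0],[0,0,-7,0,0,0],[0,2,-11,0,0,0],[0,7,-15,0,0,0],[0,12,-15,0,0,0],[0,17,-15,0,0,0],[0,22,-15,0,0,0],[0,22,-15,0,0,0],[0,22,-15,0,0,0],[0,22,-15,0,0,0]]' 1
python3 - <<'E'
from fit import *
s=ctrl.get_state();im,d,I=grab("wrist");P=cloud(d,I);cv2.imwrite("pics/w3.png",im);np.savez("w3.npz",im=im,P=P,d=d)
hsv=cv2.cvtColor(im,cv2.COLOR_BGR2HSV);h,sa=hsv[...,0],hsv[...,1];x,y,z=P[...,0],P[...,1],P[...,2]
W=(d>0);print(s["eef_pos"],s["dq"].max())
rect(P,W&(z>.166)&(z<.185)&(sa<60)&(y>-.2)&(y<.1)&(x>.55)&(x<.73),"grip")
B=W&(x>.58)&(x<.69)&(y>.0)&(y<.24)
q=P[B&(z>.08)&(z<.145)]
t=np.radians(2.6);yc=q[:,1]*np.cos(t)-(q[:,0]-.637)*np.sin(t)
for lo,hi in((.08,.11),(.12,.145)):
    k=(q[:,2]>lo)&(q[:,2]<hi);hh,e=np.histogram(yc[k],np.arange(0,.24,.004));print(lo,[(round(a,3),int(b)) for a,b in zip(e,hh) if b>20])
E
```

```text
time: 15.85
eef_pos: [0.6424, -0.1107, 0.1539]
tcp_rot: [-0.02, 1.0, 0.0, -0.0]
contact_force: [-0.6, 1.0, -0.1]
opening: 0.499
finger_force: 0.0
time: 16.85
eef_pos: [0.6337, 0.1086, 0.3041]
tcp_rot: [-0.02, 1.0, -0.0, -0.0]
contact_force: [-0.2, -0.4, 1.0]
opening: 1.0
finger_force: 0.0
[0.63372054 0.10860425 0.30406152] 0.0034521892281575758
grip 88 z 0.1676 c [662. -99.] size [ 2. 20.] ang 87.6
0.08 [(np.float64(0.004), 940), (np.float64(0.008), 93), (np.float64(0.012), 62), (np.float64(0.016), 66), (np.float64(0.02), 63), (np.float64(0.024), 70), (np.float64(0.028), 88), (np.float64(0.032), 83), (np.float64(0.036), 31), (np.float64(0.048), 22), (np.float64(0.052), 577), (np.float64(0.056), 89), (np.float64(0.06), 94), (np.float64(0.064), 91), (np.float64(0.068), 89), (np.float64(0.072), 97), (np.float64(0.076), 90), (np.float64(0.08), 92), (np.float64(0.084), 71), (np.float64(0.088), 44), (np.float64(0.092), 42), (np.float64(0.096), 54), (np.float64(0.1), 93), (np.float64(0.104), 89), (np.float64(0.108), 95), (np.float64(0.112), 90), (np.float64(0.116), 91), (np.float64(0.12), 9
[... 1162 characters left out ...]
p.float64(0.12), 47), (np.float64(0.124), 47), (np.float64(0.128), 48), (np.float64(0.132), 644), (np.float64(0.136), 587), (np.float64(0.14), 182), (np.float64(0.144), 46), (np.float64(0.148), 48), (np.float64(0.152), 46), (np.float64(0.156), 48), (np.float64(0.16), 47), (np.float64(0.164), 50), (np.float64(0.168), 47), (np.float64(0.172), 80), (np.float64(0.176), 784), (np.float64(0.18), 570), (np.float64(0.184), 172), (np.float64(0.188), 47), (np.float64(0.192), 45), (np.float64(0.196), 45), (np.float64(0.2), 48), (np.float64(0.204), 49), (np.float64(0.208), 44), (np.float64(0.212), 49), (np.float64(0.216), 41), (np.float64(0.22), 1271), (np.float64(0.224), 593), (np.float64(0.228), 531)]
```

View pics/w3.png

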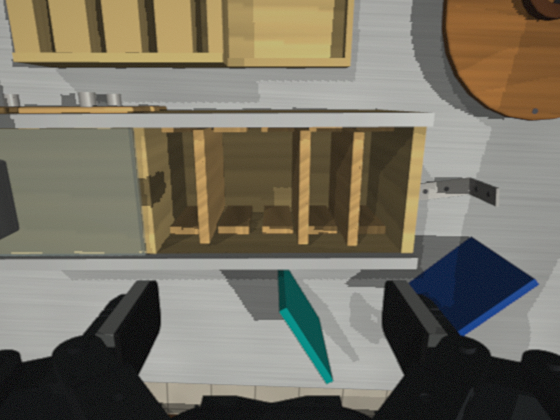

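Door fully open. The picture shows three panels at px columns 203, 304 and 357, which matches cabinet slots 46, 134 and 178. Next I look at the kit slots.

```bash
python3 -m crank '[[3,-4,-1,0,0,0],[6,-8,-1,0,0,0],[9,-11,-1,0,0,0],[10,-13,-1,0,0,0],[10,-13,-1,0,0,0],[10,-13,-1,0,0,0],[10,-13,-1,0,0,0],[10,-13,-1,0,0,0]]'
python3 - <<'E'
from fit import *
f=np.load("w3.npz");P=f["P"];d=f["d"];x,y,z=P[...,0],P[...,1],P[...,2]
t=np.radians(2.6);yc=y*np.cos(t)-(x-.637)*np.sin(t);xc=(x-.637)*np.cos(t)+y*np.sin(t)
for a in(.049,.136,.180):
    m=(d>0)&(z>.125)&(z<.137)&(abs(yc-a)<.009)&(x>.57)&(x<.7); m=rect(P,m,"panel")
    print("  yc",np.percentile(yc[m],[5,50,95]).round(4),"xc",np.percentile(xc[m],[1,99]).round(4))
s=ctrl.get_state();im,d,I=grab("wrist");P=cloud(d,I);cv2.imwrite("pics/w4.png",im);np.savez("w4.npz",im=im,P=P,d=d)
print(s["eef_pos"])
x,y,z=P[...,0],P[...,1],P[...,2]
A=(d>0)&(x>.37)&(x<.55)&(y>-.18)&(y<.22)
rect(P,A&(z>.012)&(z<.075),"kit");rect(P,A&(z>.05)&(z<.075),"block")
t=np.radians(2.2);o=np.array([.4635,.022]);xk=(x-o[0])*np.cos(t)+(y-o[1])*np.sin(t);yk=(y-o[1])*np.cos(t)-(x-o[0])*np.sin(t)
k=A&(abs(xk)<.04);b=((yk[k]+.2)/.003).astype(int)
for i in range(8,125): 
    zz=z[k][b==i]
    if len(zz): print(int((-.2+.003*i)*1000),int(np.median(zz)*1000),end=" | ")
E
```

```text
time: 17.7
eef_pos: [0.5395, -0.0239, 0.3142]
tcp_rot: [-0.021, 1.0, 0.0, -0.0]
contact_force: [0.7, 0.1, 0.2]
opening: 0.997
finger_force: 0.0
panel 1277 z 0.1294 c [634.  49.] size [100.   9.] ang 2.6
  yc [0.0448 0.0492 0.0531] xc [-0.0499  0.048 ]
panel 1222 z 0.1294 c [631. 136.] size [99.  9.] ang 2.5
  yc [0.1324 0.1364 0.1406] xc [-0.0487  0.0486]
panel 1384 z 0.1294 c [632. 181.] size [103.  18.] ang 1.5
  yc [0.1761 0.1801 0.1846] xc [-0.0469  0.0547]
[ 0.5394664  -0.02393404  0.31416679]
kit 25421 z 0.0603 c [465.  22.] size [126. 325.] ang 2.4
block 19989 z 0.0607 c [467. -42.] size [126. 197.] ang 2.4
-164 60 | -161 60 | -158 60 | -155 60 | -152 60 | -149 60 | -146 60 | -143 60 | -140 36 | -137 5 | -134 6 | -125 60 | -122 60 | -119 60 | -116 60 | -113 60 | -110 60 | -107 60 | -104 60 | -101 60 | -98 60 | -95 60 | -92 37 | -89 5 | -86 5 | -83 5 | -80 5 | -77 60 | -74 60 | -71 60 | -68 60 | -65 60 | -62 60 | -59 60 | -55 60 | -53 60 | -50 60 | -47 60 | -44 60 | -41 5 | -38 5 | -35 5 | -32 5 | -28 41 | -25 60 | -23 60 | -20 60 | -17 60 | -14 60 | -11 60 | -8 60 | -5 60 | -2 60 | 1 60 | 4 60 | 9 6 | 12 5 | 15 5 | 18 37 | 21 60 | 24 60 | 27 60 | 31 60 | 34 59 | 42 5 | 45 5 | 48 5 | 51 5 | 54 5 | 57 5 | 61 5 | 64 5 | 67 5 | 70 5 | 73 5 | 76 5 | 79 5 | 82 5 | 85 5 | 88 5 | 90 5 | 93 5 | 96 5 | 99 5 | 102 5 | 105 5 | 108 5 | 111 5 | 114 5 | 118 5 | 121 5 | 124 5 | 127 5 | 130 5 | 133 5 | 136 5 | 139 5 | 142 5 | 145 5 | 148 5 | 151 5 | 153 14 | 156 23 | 159 23 | 172 0 |
```

View pics/w4.png

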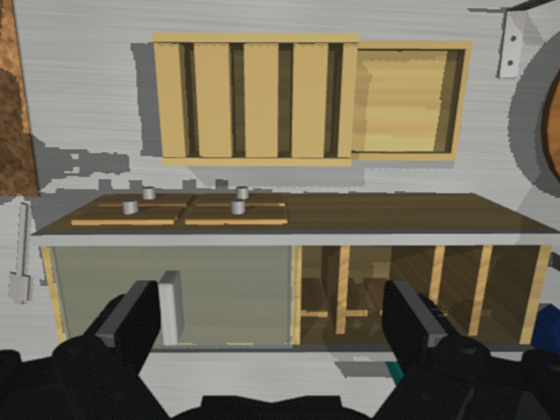

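The picture shows four empty kit slots at px columns 187, 238, 285 and 333, with the tray at (400,100). Next is a finer fit of the slot edges.

```bash
python3 - <<'E'
from fit import *
f=np.load("w4.npz");P=f["P"];d=f["d"];x,y,z=P[...,0],P[...,1],P[...,2]
t=np.radians(2.4);o=np.array([.465,.022]);c,s=np.cos(t),np.sin(t)
xk=(x-o[0])*c+(y-o[1])*s;yk=(y-o[1])*c-(x-o[0])*s
A=(d>0)&(z>.056)&(z<.064)&(abs(xk)<.045)&(yk>-.17)&(yk<.05)
q=np.sort(yk[A]);g=np.diff(q);i=np.where(g>.005)[0];print("ends",q[[0,-1]],"gaps",[(q[j].round(4),q[j+1].round(4)) for j in i])
for lo,hi in((-.045,-.02),(.02,.045)):
  q=np.sort(yk[A&(xk>lo)&(xk<hi)]);g=np.diff(q);i=np.where(g>.005)[0];print([((q[j]+q[j+1])/2).round(4) for j in i])
w=(d>0)&(z>.063)&(z<.075)&(yk>-.15)&(yk<.03)&(abs(xk)<.08); print("walls x",np.percentile(xk[w&(xk<0)],[2,98]),np.percentile(xk[w&(xk>0)],[2,98]))
for k in range(4):
  a=-.1325+.048*k; print(k,o+[-s*a,c*a])
print("tray",o+np.array([-s,c])*.095)
print(delta([.634,.049,.27],np.radians(92.6)),delta([.634,.049,.096],np.radians(92.6)))
E
```

```text
ends [-0.16219248  0.03411831] gaps [(np.float64(-0.138), np.float64(-0.1235)), (np.float64(-0.0903), np.float64(-0.0756)), (np.float64(-0.0425), np.float64(-0.0277)), (np.float64(0.0056), np.float64(0.0202))]
[np.float64(-0.1307), np.float64(-0.0827), np.float64(-0.0349), np.float64(0.0128)]
[np.float64(-0.1308), np.float64(-0.0829), np.float64(-0.0355), np.float64(0.0129)]
walls x [-0.06318321 -0.05545757] [0.05445609 0.06191295]
0 [ 0.47054852 -0.11038377]
1 [ 0.46853849 -0.06242588]
2 [ 0.46652846 -0.01446798]
3 [0.46451843 0.03348991]
tray [0.46102181 0.11691667]
[-9.755e+00  6.874e+00  4.412e+00  0.000e+00 -0.000e+00 -3.000e-03] [-9.7610e+00  6.8700e+00  2.1812e+01  0.0000e+00 -0.0000e+00 -3.0000e-03]
```

```bash
python3 -m crank '[[-5,3.5,2,0,0,0],[-9.75,6.9,4.4,0,0,0],[-9.75,6.9,4.4,0,0,0],[-9.75,6.9,4.4,0,0,0],[-9.75,6.9,4.4,0,0,0],[-9.75,6.9,9.4,0,0,0],[-9.75,6.9,11,0,0,0],[-9.75,6.9,11,0,0,0],[-9.75,6.9,11,0,0,0]]' 0.36
python3 -c "
from h import *
s=ctrl.get_state();print(s['opening'],s['eef_pos'],delta([.634,.049,.096],np.radians(92.6)))"
```

```text
time: 18.65
eef_pos: [0.6338, 0.0482, 0.2056]
tcp_rot: [-0.02, 1.0, -0.0, 0.0]
contact_force: [-0.5, -0.4, 1.7]
opening: 0.359
finger_force: 0.0
0.3589066569259302 [0.63377932 0.04819828 0.20555663] [-1.5000e-02  8.1000e-02  1.0956e+01 -0.0000e+00  1.0000e-03 -5.0000e-03]
```

```bash
python3 -m crank '[[0,0.1,4,0,0,0],[0,0.1,7.5,0,0,0],[0,0.1,9.8,0,0,0],[0,0.1,10.8,0,0,0],[0,0.1,10.9,0,0,0],[0,0.1,10.9,0,0,0],[0,0.1,10.9,0,0,0]]'
python3 -m crank '[[0,0,0,0,0,0],[0,0,0,0,0,0],[0,0,0,0,0,0],[0,0,0,0,0,0],[0,0,0,0,0,0],[0,0,0,0,0,0]]' 0 45
```

```text
time: 19.35
eef_pos: [0.6353, 0.0494, 0.098]
tcp_rot: [-0.021, 1.0, -0.0, 0.002]
contact_force: [-0.1, 0.5, -0.1]
opening: 0.36
finger_force: 0.0
time: 19.95
eef_pos: [0.6347, 0.0494, 0.0969]
tcp_rot: [-0.021, 1.0, -0.0, 0.001]
contact_force: [-0.4, -0.2, 6.7]
opening: 0.093
finger_force: 44.7
```

```bash
python3 -m crank '[[0,0,-1,0,0,0],[0,0,-4,0,0,0],[0,0,-8,0,0,0],[0,0,-12,0,0,0],[0,0,-16,0,0,0],[0,0,-19.5,0,0,0],[0,0,-19.5,0,0,0],[0,0,-19.5,0,0,0]]'
python3 -c "
from h import *
s=ctrl.get_state();print(s['opening'],s['eef_pos'],delta([.4705,-.109,.29],np.radians(92.4)))"
```

```text
time: 20.75
eef_pos: [0.6334, 0.0498, 0.2907]
tcp_rot: [-0.021, 1.0, 0.0, 0.0]
contact_force: [-0.4, -0.4, -0.8]
opening: 0.1
finger_force: 44.8
0.09982760783105504 [0.63343901 0.04975227 0.29068271] [ 1.6935e+01 -1.5189e+01  5.6000e-02  0.0000e+00  1.0000e-03 -1.0000e-03]
```

```bash
python3 -m crank '[[3,-2.7,0,0,0,0],[6,-5.4,0,0,0,0],[9,-8.1,0,0,0,0],[12,-10.8,0,0,0,0],[15,-13.5,0,0,0,0],[16.9,-15.2,0,0,0,0],[16.9,-15.2,0,0,0,0],[16.9,-15.2,0,0,0,0],[16.9,-15.2,3,0,0,0],[16.9,-15.2,6,0,0,0]]'
python3 -m crank '[[0,0,2,0,0,0],[0,0,5,0,0,0],[0,0,5,0,0,0],[0,0,5,0,0,0],[0,0,5,0,0,0]]'
cat > look.py <<'E'
from fit import *
import sys
n=sys.argv[1];a=[float(v) for v in sys.argv[2:4]]
s=ctrl.get_state();print(s['eef_pos'],delta([a[0],a[1],.093],np.radians(92.4)))
im,d,I=grab("side");c=im[120:320,200:420];cv2.imwrite(f"pics/{n}.png",cv2.resize(c,None,fx=3.4,fy=2.9,interpolation=cv2.INTER_CUBIC)[:600,:800])
P=cloud(d,I);x,y,z=P[...,0],P[...,1],P[...,2]
t=np.radians(2.4);o=np.array([.465,.022]);yk=(y-o[1])*np.cos(t)-(x-o[0])*np.sin(t);xk=(x-o[0])*np.cos(t)+(y-o[1])*np.sin(t)
yt=(a[1]-o[1])*np.cos(t)-(a[0]-o[0])*np.sin(t)
m=(d>0)&(abs(xk)<.053)&(abs(yk-yt)<.02)&(z>.1)&(z<.19)
for k in np.arange(.08,.2,.02):
    mm=(d>0)&(abs(xk)<.053)&(abs(yk-yt)<.02)&(abs(z-k)<.01)
    if mm.sum()>3: print(k.round(2),mm.sum(),"yk-target",((np.percentile(yk[mm],[3,50,97])-yt)*1000).round(1),"xk",(np.percentile(xk[mm],[2,98])*1000).round())
E
python3 look.py s1 .4705 -.109
```

```text
time: 21.75
eef_pos: [0.4719, -0.1085, 0.2295]
tcp_rot: [-0.021, 1.0, 0.0, 0.001]
contact_force: [-0.2, -0.2, -1.8]
opening: 0.1
finger_force: 44.9
time: 22.25
eef_pos: [0.4721, -0.1092, 0.1818]
tcp_rot: [-0.021, 1.0, -0.0, 0.001]
contact_force: [-0.7, 0.5, 0.7]
opening: 0.098
finger_force: 44.7
[ 0.47214188 -0.10921774  0.18179159] [ 1.810e-01  3.700e-02  8.879e+00 -1.000e-03  2.000e-03  0.000e+00]
0.1 121 yk-target [1.2 5.3 8. ] xk [-47.  51.]
0.12 158 yk-target [-0.2  5.2  7.3] xk [-47.  51.]
0.14 167 yk-target [2.7 5.3 7.9] xk [-46.  50.]
0.16 174 yk-target [2.9 5.3 7.6] xk [-47.  50.]
0.18 159 yk-target [ 2.1  5.3 11.9] xk [-48.  50.]
```

View pics/s1.png

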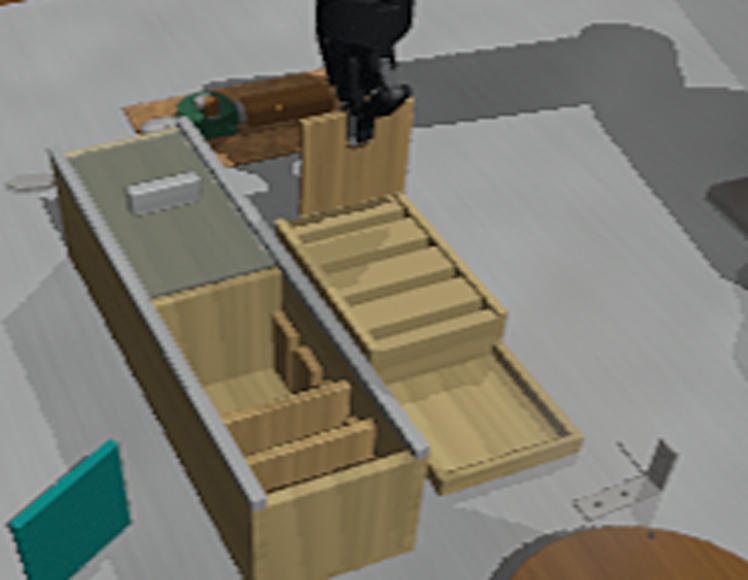

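The picture shows the drill lying on the mat and the panel hanging upright over slot 0, its +y face within 1 mm of where it should be. I lower it.

```bash
python3 -m crank '[[0.1,0,2,0,0,0],[0.1,0,3.5,0,0,0],[0.1,0,4.5,0,0,0],[0.1,0,5.5,0,0,0],[0.1,0,6.5,0,0,0],[0.1,0,7.3,0,0,0],[0.1,0,8,0,0,0],[0.1,0,8.4,0,0,0],[0.1,0,8.4,0,0,0],[0.1,0,8.4,0,0,0]]'
```

```text
time: 23.3
eef_pos: [0.4702, -0.1094, 0.0965]
tcp_rot: [-0.021, 1.0, -0.0, 0.0]
contact_force: [0.0, -0.5, -0.8]
opening: 0.095
finger_force: 44.8
```

```bash
python3 -m crank '[[0,0,0.2,0,0,0],[0,0,0.3,0,0,0],[0,0,0.4,0,0,0],[0,0,0.4,0,0,0]]'
```

```text
time: 23.7
eef_pos: [0.4703, -0.1094, 0.0929]
tcp_rot: [-0.021, 1.0, -0.0, 0.0]
contact_force: [-0.3, 0.9, 2.2]
opening: 0.096
finger_force: 45.2
```

```bash
python3 -m crank '[[0,0,0.05,0,0,0],[0,0,0.05,0,0,0],[0,0,0.05,0,0,0],[0,0,0.05,0,0,0]]' 0.36
python3 -m crank '[[0,0,-2,0,0,0],[0,0,-6,0,0,0],[0,0,-11,0,0,0],[0,0,-13,0,0,0],[0,0,-13,0,0,0]]'
python3 -c "
from h import *
s=ctrl.get_state();print(s['opening'],s['eef_pos'],delta([.631,.1365,.22],np.radians(92.6)))"
```

```text
time: 24.1
eef_pos: [0.4699, -0.1092, 0.0917]
tcp_rot: [-0.021, 1.0, 0.0, -0.0]
contact_force: [-0.3, -0.3, 0.2]
opening: 0.355
finger_force: 0.0
time: 24.6
eef_pos: [0.4722, -0.1103, 0.2265]
tcp_rot: [-0.021, 1.0, -0.002, 0.004]
contact_force: [0.9, -0.3, 1.7]
opening: 0.358
finger_force: 0.0
0.35829845174266833 [ 0.47222141 -0.11025524  0.22646229] [-1.6878e+01  2.4001e+01  6.8200e-01 -4.0000e-03  8.0000e-03 -4.0000e-03]
```

```bash
python3 -m crank '[[-3,4,0,0,0,0],[-6,8,0,0,0,0],[-9,12,0,0,0,0],[-12,16,0,0,0,0],[-15,20,0,0,0,0],[-16.8,24,0.7,0,0,0],[-16.8,24,0.7,0,0,0],[-16.8,24,0.7,0,0,0],[-16.8,24,0.7,0,0,0],[-16.8,24,0.7,0,0,0]]'
python3 -c "
from h import *
s=ctrl.get_state();print(s['opening'],s['eef_pos'],delta([.631,.1365,.096],np.radians(92.6)))"
```

```text
time: 25.6
eef_pos: [0.6276, 0.1361, 0.2146]
tcp_rot: [-0.02, 1.0, -0.0, -0.0]
contact_force: [-1.1, -0.5, -0.1]
opening: 0.359
finger_force: 0.0
0.3592331128589471 [0.62755196 0.13614292 0.21457648] [-3.5200e-01  2.5000e-02  1.1857e+01 -0.0000e+00 -1.0000e-03 -6.0000e-03]
```

```bash
python3 -m crank '[[-0.35,0,4,0,0,-0.005],[-0.35,0,8,0,0,-0.005],[-0.35,0,10.5,0,0,-0.005],[-0.35,0,11.5,0,0,-0.005],[-0.35,0,11.8,0,0,-0.005],[-0.35,0,11.8,0,0,-0.005],[-0.35,0,11.8,0,0,-0.005]]'
python3 -m crank '[[0,0,0,0,0,0],[0,0,0,0,0,0],[0,0,0,0,0,0],[0,0,0,0,0,0],[0,0,0,0,0,0],[0,0,0,0,0,0]]' 0 45
python3 -m crank '[[0,0,-1,0,0,0],[0,0,-4,0,0,0],[0,0,-8,0,0,0],[0,0,-12,0,0,0],[0,0,-16,0,0,0],[0,0,-19.5,0,0,0],[0,0,-19.5,0,0,0],[0,0,-19.5,0,0,0]]'
python3 -c "
from h import *
s=ctrl.get_state();print(s['opening'],s['eef_pos'],delta([.4685,-.061,.29],np.radians(92.4)))"
```

```text
time: 26.3
eef_pos: [0.633, 0.1374, 0.0993]
tcp_rot: [-0.023, 1.0, 0.0, 0.002]
contact_force: [0.0, 0.1, 0.2]
opening: 0.359
finger_force: 0.0
time: 26.9
eef_pos: [0.6326, 0.1376, 0.0987]
tcp_rot: [-0.023, 1.0, -0.0, 0.001]
contact_force: [-0.2, -0.7, 6.9]
opening: 0.099
finger_force: 44.9
time: 27.7
eef_pos: [0.6313, 0.1377, 0.2923]
tcp_rot: [-0.023, 1.0, 0.0, 0.0]
contact_force: [0.2, 0.5, -2.3]
opening: 0.094
finger_force: 44.1
0.09378208664680734 [0.63132542 0.13771714 0.29227305] [ 1.7185e+01 -1.9097e+01  2.1100e-01  0.0000e+00  1.0000e-03  4.0000e-03]
```

```bash
python3 -m crank '[[3,-3.3,0,0,0,0],[6,-6.6,0,0,0,0],[9,-9.9,0,0,0,0],[12,-13.2,0,0,0,0],[15,-16.5,0,0,0,0],[17.2,-19.1,0.2,0,0,0.004],[17.2,-19.1,0.2,0,0,0.004],[17.2,-19.1,0.2,0,0,0.004],[17.2,-19.1,3,0,0,0.004],[17.2,-19.1,6,0,0,0.004]]'
python3 -m crank '[[0,0,2,0,0,0],[0,0,5,0,0,0],[0,0,5,0,0,0],[0,0,5,0,0,0],[0,0,5,0,0,0]]'
python3 look.py s2 .4685 -.061
```

```text
time: 28.7
eef_pos: [0.4694, -0.0604, 0.2312]
tcp_rot: [-0.022, 1.0, -0.0, 0.001]
contact_force: [0.3, -0.9, -1.7]
opening: 0.099
finger_force: 44.3
time: 29.2
eef_pos: [0.4696, -0.061, 0.1833]
tcp_rot: [-0.022, 1.0, -0.0, 0.001]
contact_force: [-0.4, 1.0, -0.5]
opening: 0.099
finger_force: 44.2
[ 0.4695755  -0.06099691  0.18326299] [ 1.250e-01  1.000e-02  9.026e+00 -1.000e-03  2.000e-03  1.000e-03]
0.1 120 yk-target [2.7 5.1 7.5] xk [-49.  48.]
0.12 166 yk-target [2.7 5.2 7.7] xk [-49.  49.]
0.14 169 yk-target [1.9 5.5 8.1] xk [-48.  48.]
0.16 176 yk-target [1.  5.5 8.3] xk [-49.  49.]
0.18 162 yk-target [ 1.7  5.6 11.1] xk [-49.  49.]
```

```bash
python3 -m crank '[[0.1,0,2,0,0,0],[0.1,0,3.5,0,0,0],[0.1,0,4.5,0,0,0],[0.1,0,5.5,0,0,0],[0.1,0,6.5,0,0,0],[0.1,0,7.3,0,0,0],[0.1,0,8,0,0,0],[0.1,0,8.4,0,0,0],[0.1,0,8.4,0,0,0],[0.1,0,8.4,0,0,0]]'
python3 -m crank '[[0,0,0.2,0,0,0],[0,0,0.3,0,0,0],[0,0,0.4,0,0,0],[0,0,0.4,0,0,0]]'
```

```text
time: 30.25
eef_pos: [0.4677, -0.0612, 0.098]
tcp_rot: [-0.021, 1.0, -0.0, 0.0]
contact_force: [0.9, -0.4, -1.4]
opening: 0.096
finger_force: 44.3
time: 30.65
eef_pos: [0.4677, -0.0613, 0.0946]
tcp_rot: [-0.021, 1.0, -0.0, 0.0]
contact_force: [-1.1, -0.2, 4.0]
opening: 0.097
finger_force: 44.9
```

```bash
python3 -m crank '[[0,0,0,0,0,0],[0,0,0,0,0,0],[0,0,0,0,0,0],[0,0,0,0,0,0]]' 0.36
python3 -m crank '[[0,0,-2,0,0,0],[0,0,-6,0,0,0],[0,0,-11,0,0,0],[-3,4,-13,0,0,0],[-6,8,-13,0,0,0],[-9,12,-13,0,0,0],[-12,16,-13,0,0,0],[-15,20,-13,0,0,0],[-16.5,24.2,-13,0,0,0],[-16.5,24.2,-13,0,0,0]]'
python3 -m crank '[[0,0,0,0,0,0],[0,0,0,0,0,0],[0,0,0,0,0,0]]'
python3 -c "
from h import *
s=ctrl.get_state();print(s['opening'],s['eef_pos'],delta([.629,.181,.097],np.radians(92.6)))"
```

```text
time: 31.05
eef_pos: [0.4674, -0.0611, 0.0937]
tcp_rot: [-0.021, 1.0, 0.0, -0.0]
contact_force: [-0.6, -0.6, -0.5]
opening: 0.36
finger_force: 0.0
time: 32.05
eef_pos: [0.6229, 0.1925, 0.2229]
tcp_rot: [-0.024, 1.0, 0.001, -0.0]
contact_force: [1.2, -0.5, -0.6]
opening: 0.359
finger_force: 0.0
time: 32.35
eef_pos: [0.6219, 0.1863, 0.2239]
tcp_rot: [-0.02, 1.0, -0.0, -0.0]
contact_force: [-0.0, -0.5, 0.5]
opening: 0.359
finger_force: 0.0
0.35928787387756345 [0.62188059 0.18630643 0.22388569] [-6.9200e-01 -5.5600e-01  1.2689e+01 -0.0000e+00 -0.0000e+00 -5.0000e-03]
```

```bash
python3 -m crank '[[-0.7,-0.55,3,0,0,-0.005],[-0.7,-0.55,3,0,0,-0.005],[-0.7,-0.55,8,0,0,-0.005],[-0.7,-0.55,11,0,0,-0.005],[-0.7,-0.55,12.3,0,0,-0.005],[-0.7,-0.55,12.7,0,0,-0.005],[-0.7,-0.55,12.7,0,0,-0.005],[-0.7,-0.55,12.7,0,0,-0.005]]'
python3 -m crank '[[0,0,0,0,0,0],[0,0,0,0,0,0],[0,0,0,0,0,0],[0,0,0,0,0,0],[0,0,0,0,0,0],[0,0,0,0,0,0]]' 0 45
python3 -m crank '[[0,0,-1,0,0,0],[0,0,-4,0,0,0],[0,0,-8,0,0,0],[0,0,-12,0,0,0],[0,0,-16,0,0,0],[0,0,-19.5,0,0,0],[0,0,-19.5,0,0,0],[0,0,-19.5,0,0,0]]'
python3 -c "
from h import *
s=ctrl.get_state();print(s['opening'],s['eef_pos'],delta([.4665,-.013,.29],np.radians(92.4)))"
```

```text
time: 33.15
eef_pos: [0.631, 0.1825, 0.0994]
tcp_rot: [-0.023, 1.0, 0.0, 0.002]
contact_force: [0.8, 0.5, 0.9]
opening: 0.357
finger_force: 0.0
time: 33.75
eef_pos: [0.6306, 0.1824, 0.0988]
tcp_rot: [-0.024, 1.0, -0.0, 0.002]
contact_force: [-0.2, -1.2, 6.0]
opening: 0.098
finger_force: 45.5
time: 34.55
eef_pos: [0.6292, 0.1825, 0.2923]
tcp_rot: [-0.024, 1.0, 0.0, 0.0]
contact_force: [0.2, -1.1, -0.6]
opening: 0.095
finger_force: 44.7
0.09508189002935587 [0.62921479 0.18254463 0.29230071] [ 1.7179e+01 -1.8763e+01  2.0900e-01  0.0000e+00  1.0000e-03  5.0000e-03]
```

```bash
python3 -m crank '[[3,-3.3,0,0,0,0],[6,-6.6,0,0,0,0],[9,-9.9,0,0,0,0],[12,-13.2,0,0,0,0],[15,-16.5,0,0,0,0],[17.2,-18.8,0.2,0,0,0.005],[17.2,-18.8,0.2,0,0,0.005],[17.2,-18.8,0.2,0,0,0.005],[17.2,-18.8,3,0,0,0.005],[17.2,-18.8,6,0,0,0.005]]'
python3 -m crank '[[0,0,2,0,0,0],[0,0,5,0,0,0],[0,0,5,0,0,0],[0,0,5,0,0,0],[0,0,5,0,0,0]]'
python3 look.py s3 .4665 -.013
```

```text
time: 35.55
eef_pos: [0.4673, -0.0128, 0.2313]
tcp_rot: [-0.022, 1.0, 0.0, 0.001]
contact_force: [0.1, -0.2, -1.9]
opening: 0.096
finger_force: 44.8
time: 36.05
eef_pos: [0.4675, -0.0133, 0.1833]
tcp_rot: [-0.021, 1.0, -0.0, 0.001]
contact_force: [0.3, 0.4, -0.9]
opening: 0.097
finger_force: 44.7
[ 0.46752522 -0.01334514  0.18325389] [ 1.190e-01  4.300e-02  9.025e+00 -0.000e+00  2.000e-03  1.000e-03]
0.1 122 yk-target [-1.6  4.6  6.7] xk [-46.  50.]
0.12 168 yk-target [2.3 4.9 7. ] xk [-48.  50.]
0.14 174 yk-target [2.2 4.9 7.2] xk [-47.  50.]
0.16 182 yk-target [1.6 4.9 7.4] xk [-46.  50.]
0.18 165 yk-target [2.5 5.2 9.2] xk [-47.  50.]
```

```bash
python3 -m crank '[[0.1,0.05,2,0,0,0],[0.1,0.05,3.5,0,0,0],[0.1,0.05,4.5,0,0,0],[0.1,0.05,5.5,0,0,0],[0.1,0.05,6.5,0,0,0],[0.1,0.05,7.3,0,0,0],[0.1,0.05,8,0,0,0],[0.1,0.05,8.4,0,0,0],[0.1,0.05,8.4,0,0,0],[0.1,0.05,8.4,0,0,0]]'
python3 -m crank '[[0,0,0.2,0,0,0],[0,0,0.3,0,0,0],[0,0,0.4,0,0,0],[0,0,0.4,0,0,0]]'
```

```text
time: 37.1
eef_pos: [0.4656, -0.0131, 0.098]
tcp_rot: [-0.021, 1.0, -0.0, 0.0]
contact_force: [-0.2, -0.1, -0.0]
opening: 0.099
finger_force: 44.7
time: 37.5
eef_pos: [0.4657, -0.0132, 0.0948]
tcp_rot: [-0.021, 1.0, -0.0, 0.0]
contact_force: [-2.2, -0.1, 4.7]
opening: 0.099
finger_force: 45.5
```

```bash
python3 -m crank '[[0,0,0,0,0,0],[0,0,0,0,0,0],[0,0,0,0,0,0],[0,0,0,0,0,0]]' 0.36
python3 -m crank '[[0,0,-2,0,0,0],[0,0,-6,0,0,0],[0,0,-11,0,0,0],[0,5,-13,0,0,0],[0,10,-13,0,0,0],[0,15,-13,0,0,0],[0,20,-13,0,0,0],[0,25,-13,0,0,0],[0,30,-13,0,0,0],[0,33,-13,0,0,0]]' 0.3
python3 -m crank '[[0,0,0,0,0,0],[0,0,0,0,0,0],[0,0,0,0,0,0],[0,0,0,0,0,0]]'
cat > ring.py <<'E'
from fit import *
for n in("scene","side","wrist"):
    im,d,I=grab(n);P=cloud(d,I);x,y,z=P[...,0],P[...,1],P[...,2]
    cv2.imwrite(f"pics/r_{n}.png",im)
    A=(d>0)&(y>.22)&(x<.62)&(x>.3)
    rect(P,A&(z>.042)&(z<.056),n+" ring");rect(P,A&(z>.025)&(z<.056),n+" disc")
s=ctrl.get_state();print(s["eef_pos"])
E
python3 ring.py
```

```text
time: 37.9
eef_pos: [0.4653, -0.0131, 0.0937]
tcp_rot: [-0.021, 1.0, 0.0, -0.0]
contact_force: [0.5, -0.3, -0.3]
opening: 0.357
finger_force: 0.0
time: 38.9
eef_pos: [0.4507, 0.3196, 0.2237]
tcp_rot: [-0.022, 1.0, 0.0, 0.0]
contact_force: [0.4, 0.4, 0.2]
opening: 0.3
finger_force: 0.0
time: 39.3
eef_pos: [0.4517, 0.3155, 0.2237]
tcp_rot: [-0.02, 1.0, -0.0, -0.0]
contact_force: [-0.1, -0.1, -0.8]
opening: 0.305
finger_force: 0.0
scene ring 273 z 0.047 c [445. 372.] size [63. 64.] ang 24.2
scene disc 4307 z 0.0336 c [461. 383.] size [220. 219.] ang 12.9
side ring 424 z 0.0483 c [442. 374.] size [62. 62.] ang 60.9
side disc 7080 z 0.0347 c [458. 384.] size [219. 218.] ang 25.9
wrist ring 2865 z 0.0484 c [441. 371.] size [63. 63.] ang 47.7
wrist disc 43572 z 0.0346 c [456. 382.] size [218. 215.] ang 84.8
[0.45175215 0.31573266 0.2239384 ]
```

```bash
python3 -c "
from h import *
print(delta([.4431,.3465,.09],np.radians(92.4)))"
```

```text
[ 7.4200e-01  3.1090e+00  1.3394e+01  0.0000e+00  0.0000e+00 -1.0000e-03]
```

```bash
python3 -m crank '[[0.7,3.1,4,0,0,0],[0.7,3.1,8,0,0,0],[0.7,3.1,12,0,0,0],[0.7,3.1,13.4,0,0,0],[0.7,3.1,13.4,0,0,0],[0.7,3.1,13.4,0,0,0]]'
python3 - <<'E'
from h import *
s=ctrl.get_state();print(s["eef_pos"],delta([.4431,.3465,.0375],np.radians(92.4)))
im,d,I=grab("wrist");cv2.imwrite("pics/w5.png",im)
E
```

```text
time: 40.05
eef_pos: [0.4445, 0.3476, 0.0916]
tcp_rot: [-0.021, 1.0, 0.001, 0.001]
contact_force: [-0.2, 0.7, -0.1]
opening: 0.303
finger_force: 0.0
[0.4444698  0.34759878 0.09156179] [ 1.540e-01 -1.100e-01  5.406e+00  1.000e-03  2.000e-03 -0.000e+00]
```

View pics/w5.png

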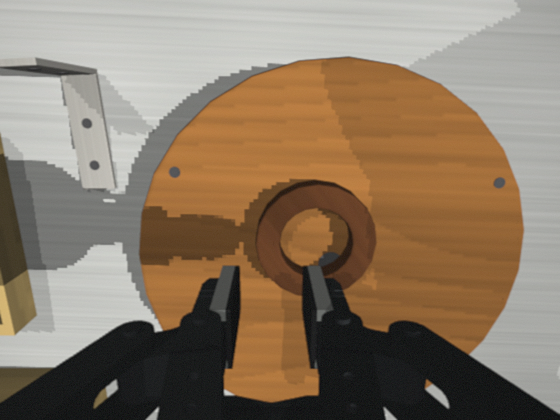

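The wrist view shows the fingers straddling the ring's −y wall: the right finger at (318,300) lines up with the hole at (315,235). I descend and pinch.

```bash
python3 -m crank '[[0.1,-0.1,1,0,0,0],[0.1,-0.1,2.5,0,0,0],[0.1,-0.1,4,0,0,0],[0.1,-0.1,5,0,0,0],[0.1,-0.1,5.3,0,0,0],[0.1,-0.1,5.3,0,0,0],[0.1,-0.1,5.3,0,0,0]]'
python3 -m crank '[[0,0,0,0,0,0],[0,0,0,0,0,0],[0,0,0,0,0,0],[0,0,0,0,0,0],[0,0,0,0,0,0]]' 0 30
python3 -c "
from h import *
print(delta([.462,.103,.15],np.radians(92.4)))"
```

```text
time: 40.8
eef_pos: [0.4424, 0.3464, 0.0368]
tcp_rot: [-0.021, 1.0, 0.0, 0.0]
contact_force: [0.1, 0.2, -0.4]
opening: 0.303
finger_force: 0.0
time: 41.3
eef_pos: [0.4425, 0.3464, 0.0372]
tcp_rot: [-0.021, 1.0, 0.0, 0.0]
contact_force: [0.4, 0.8, 1.6]
opening: 0.161
finger_force: 28.7
[-9.3000e-01 -2.4400e+01 -1.1291e+01  0.0000e+00  1.0000e-03  0.0000e+00]
```

```bash
python3 -m crank '[[0,0,-2,0,0,0],[0,0,-5,0,0,0],[0,0,-9,0,0,0],[0,-3,-11,0,0,0],[0,-7,-11,0,0,0],[0,-11,-11,0,0,0],[-0.9,-15,-11,0,0,0],[-0.9,-19,-11,0,0,0],[-0.9,-23,-11,0,0,0],[-0.9,-24.8,-11,0,0,0]]'
python3 -m crank '[[0,0,0,0,0,0],[0,0,0,0,0,0],[0,0,0,0,0,0]]'
python3 - <<'E'
from fit import *
s=ctrl.get_state();print(s["opening"],s["eef_pos"],delta([.462,.0985,.009],np.radians(92.4)))
im,d,I=grab("side");P=cloud(d,I);x,y,z=P[...,0],P[...,1],P[...,2]
rect(P,(d>0)&(z>.12)&(z<.19)&(x>.4)&(x<.53)&(y>.1)&(y<.18),"ring")
E
```

```text
time: 42.3
eef_pos: [0.4614, 0.0963, 0.1466]
tcp_rot: [-0.02, 1.0, -0.0, -0.0]
contact_force: [-0.1, 0.6, 0.2]
opening: 0.16
finger_force: 28.8
time: 42.6
eef_pos: [0.4615, 0.0996, 0.1467]
tcp_rot: [-0.022, 1.0, 0.0, -0.0]
contact_force: [-0.7, -0.3, 0.3]
opening: 0.162
finger_force: 28.8
0.1620207777012401 [0.46146519 0.09961169 0.14671954] [-5.3000e-02 -1.1800e-01  1.3772e+01  0.0000e+00 -0.0000e+00  1.0000e-03]
ring 362 z 0.1576 c [461. 131.] size [55. 64.] ang 77.5
```

```bash
python3 -m crank '[[0,-0.1,4,0,0,0],[0,-0.1,8,0,0,0],[0,-0.1,11,0,0,0],[0,-0.1,12.5,0,0,0],[0,-0.1,13.4,0,0,0],[0,-0.1,13.7,0,0,0],[0,-0.1,13.7,0,0,0],[0,-0.1,13.7,0,0,0]]'
python3 -m crank '[[0,0,0,0,0,0],[0,0,0,0,0,0],[0,0,0,0,0,0]]' 0.29
python3 -m crank '[[0,0,-2,0,0,0],[0,0,-5,0,0,0],[0,0,-10,0,0,0],[0,0,-15,0,0,0],[0,0,-20,0,0,0],[0,0,-24,0,0,0],[0,0,-24,0,0,0]]'
python3 - <<'E'
from fit import *
s=ctrl.get_state();print(s["eef_pos"],delta([.6427,-.107,.25],np.radians(92.6)))
im,d,I=grab("side");P=cloud(d,I);x,y,z=P[...,0],P[...,1],P[...,2];cv2.imwrite("pics/s4.png",cv2.resize(im[100:320,180:440],None,fx=3,fy=2.7))
hsv=cv2.cvtColor(im,cv2.COLOR_BGR2HSV)
rect(P,(d>0)&(z>.013)&(z<.03)&(x>.41)&(x<.515)&(y>.06)&(y<.17),"ring")
rect(P,(d>0)&(z>.166)&(z<.185)&(x>.57)&(x<.71)&(y>-.15)&(y<0),"grip")
for k in(-.109,-.061,-.013):
    rect(P,(d>0)&(z>.08)&(z<.15)&(x>.40)&(x<.53)&(abs(y-k)<.015),"panel")
E
```

```text
time: 43.45
eef_pos: [0.4627, 0.0981, 0.0109]
tcp_rot: [-0.021, 1.0, -0.0, 0.001]
contact_force: [-0.5, 0.1, 0.2]
opening: 0.159
finger_force: 28.8
time: 43.75
eef_pos: [0.4626, 0.1004, 0.0117]
tcp_rot: [-0.02, 1.0, 0.002, 0.001]
contact_force: [-1.1, 11.2, 4.4]
opening: 0.288
finger_force: 0.0
time: 44.45
eef_pos: [0.4655, 0.0979, 0.259]
tcp_rot: [-0.021, 1.0, -0.0, 0.008]
contact_force: [0.4, 0.2, 0.3]
opening: 0.292
finger_force: 0.0
[0.46552436 0.0979077  0.25896844] [-1.6817e+01 -2.1221e+01  1.1960e+00 -1.0000e-03  1.7000e-02 -3.0000e-03]
ring 259 z 0.0192 c [462. 124.] size [64. 60.] ang 61.4
grip 122 z 0.1749 c [ 641. -105.] size [61. 17.] ang 4.0
panel 383 z 0.1083 c [ 470. -107.] size [100.  13.] ang 2.6
panel 419 z 0.1082 c [466. -59.] size [102.  14.] ang 2.5
panel 444 z 0.1077 c [465. -11.] size [101.  14.] ang 2.5
```

View pics/s4.png

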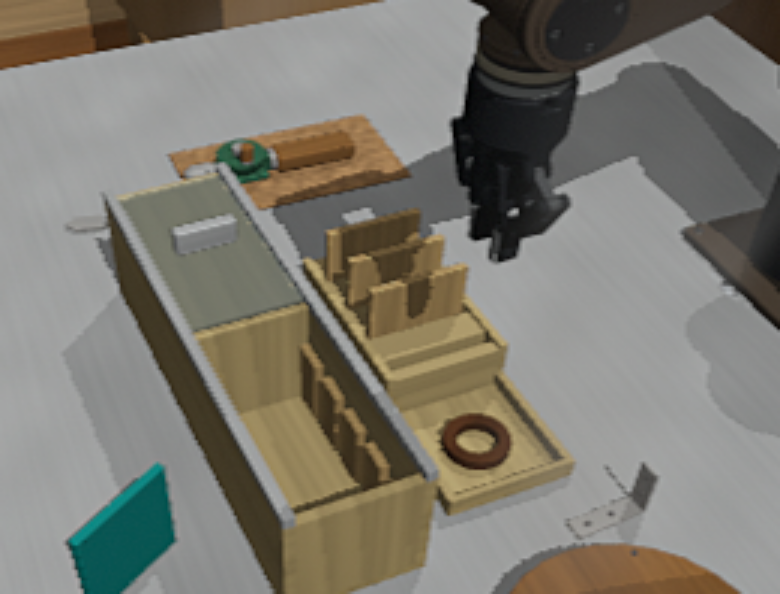

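The picture shows the bay empty, three panels standing in the kit slots, and the ring lying flat in the tray at px (477,440). Next I shut the door.

```bash
python3 -m crank '[[-4,-5,1,0,0,0],[-8,-10,1,0,0,0],[-12,-15,1,0,0,0],[-16.7,-21.1,1,0,0,0],[-16.7,-21.1,1,0,0,0],[-16.7,-21.1,1,0,0,0],[-16.7,-21.1,1,0,0,0],[-16.7,-21.1,1,0,0,0],[-16.7,-21.1,1,0,0,0]]' 0.6
python3 - <<'E'
from fit import *
s=ctrl.get_state();print(s["eef_pos"],delta([.6422,-.1065,.155],np.radians(92.6)))
im,d,I=grab("scene");P=cloud(d,I);hsv=cv2.cvtColor(im,cv2.COLOR_BGR2HSV);h,sa=hsv[...,0],hsv[...,1];x,y,z=P[...,0],P[...,1],P[...,2]
A=(d>0)&(y<-.25)&(y>-.55)&(x<.65)&(x>.25)
rect(P,A&(z>.015)&(z<.09),"drill");rect(P,A&(z>.015)&(z<.045)&(h<16)&(sa>120),"handle");rect(P,A&(z>.015)&(z<.09)&(h>50)&(h<95)&(sa>80),"gear")
E
```

```text
time: 45.4
eef_pos: [0.6365, -0.1047, 0.2392]
tcp_rot: [-0.022, 1.0, 0.0, -0.001]
contact_force: [-0.4, 0.0, -0.2]
opening: 0.598
finger_force: 0.0
[ 0.63647199 -0.10470538  0.23915362] [-5.770e-01 -2.110e-01  8.414e+00  1.000e-03 -2.000e-03 -2.000e-03]
drill 749 z 0.029 c [ 485. -384.] size [214.  63.] ang 5.1
handle 242 z 0.0274 c [ 429. -380.] size [37. 99.] ang 87.1
gear 130 z 0.0353 c [ 530. -379.] size [44. 54.] ang 4.9
```

Drill unmoved.

```bash
python3 -m crank '[[-0.55,-0.2,3,0,0,0],[-0.55,-0.2,6,0,0,0],[-0.55,-0.2,7.8,0,0,0],[-0.55,-0.2,8.4,0,0,0],[-0.55,-0.2,8.4,0,0,0],[-0.55,-0.2,8.4,0,0,0]]'
python3 -m crank '[[0,0,0,0,0,0],[0,0,0,0,0,0],[0,0,0,0,0,0],[0,0,0,0,0,0],[0,0,0,0,0,0],[0,0,0,0,0,0],[0,0,0,0,0,0]]' 0 40
```

```text
time: 46.05
eef_pos: [0.6437, -0.1074, 0.1575]
tcp_rot: [-0.021, 1.0, -0.0, 0.001]
contact_force: [-0.7, 0.7, 0.5]
opening: 0.6
finger_force: 0.0
time: 46.75
eef_pos: [0.6436, -0.1072, 0.1573]
tcp_rot: [-0.021, 1.0, 0.0, 0.001]
contact_force: [-1.5, 3.2, 5.3]
opening: 0.157
finger_force: 40.8
```

```bash
python3 -m crank '[[0,1,0,0,0,0],[0,3,0,0,0,0],[0,6,0,0,0,0],[0,9,0,0,0,0],[0,12,0,0,0,0],[0,15,0,0,0,0],[0,18,0,0,0,0],[0,20,0,0,0,0],[0,21.2,0,0,0,0],[0,21.2,0,0,0,0]]'
python3 -m crank '[[0,0.3,0,0,0,0],[0,0.6,0,0,0,0],[0,0.9,0,0,0,0],[0,1.2,0,0,0,0],[0,1.2,0,0,0,0],[0,1.2,0,0,0,0]]'
```

```text
time: 47.75
eef_pos: [0.6341, 0.1059, 0.1572]
tcp_rot: [-0.022, 1.0, 0.0, 0.0]
contact_force: [-3.1, 1.3, 6.6]
opening: 0.157
finger_force: 41.0
time: 48.35
eef_pos: [0.6337, 0.1146, 0.1573]
tcp_rot: [-0.021, 1.0, -0.002, 0.0]
contact_force: [-3.4, -4.0, 6.4]
opening: 0.15
finger_force: 41.0
```

```bash
python3 -m crank '[[0,0.3,0,0,0,0],[0,0.4,0,0,0,0],[0,0.4,0,0,0,0]]'
python3 -m crank '[[0,0,0,0,0,0],[0,0,0,0,0,0],[0,0,0,0,0,0],[0,0,0,0,0,0],[0,0,0,0,0,0]]' 0.5
python3 -m crank '[[0,0,-3,0,0,0],[0,0,-7,0,0,0],[0,0,-12,0,0,0],[0,0,-16,0,0,0],[0,0,-16,0,0,0],[0,0,-16,0,0,0]]'
python3 - <<'E'
from fit import *
im,d,I=grab("side");P=cloud(d,I);x,y,z=P[...,0],P[...,1],P[...,2];cv2.imwrite("pics/s5.png",cv2.resize(im[100:320,180:440],None,fx=3,fy=2.7))
hsv=cv2.cvtColor(im,cv2.COLOR_BGR2HSV);h,sa=hsv[...,0],hsv[...,1]
rect(P,(d>0)&(z>.013)&(z<.03)&(x>.41)&(x<.515)&(y>.06)&(y<.17),"ring")
rect(P,(d>0)&(z>.166)&(z<.185)&(x>.57)&(x<.71)&(y>0)&(y<.2),"grip")
A=(d>0)&(y<-.25)&(y>-.55)&(x<.65)&(x>.25)
rect(P,A&(z>.018)&(z<.045)&(h<16)&(sa>120),"handle")
E
```

```text
time: 48.65
eef_pos: [0.6337, 0.1147, 0.1572]
tcp_rot: [-0.021, 1.0, -0.006, -0.0]
contact_force: [-4.4, -14.8, 7.5]
opening: 0.154
finger_force: 41.3
time: 49.15
eef_pos: [0.6332, 0.1206, 0.1555]
tcp_rot: [-0.021, 1.0, 0.0, -0.0]
contact_force: [-0.5, 0.2, -0.1]
opening: 0.499
finger_force: 0.0
time: 49.75
eef_pos: [0.6339, 0.1204, 0.3175]
tcp_rot: [-0.021, 1.0, 0.0, 0.002]
contact_force: [0.4, 0.2, -1.0]
opening: 0.499
finger_force: 0.0
ring 263 z 0.019 c [462. 124.] size [64. 60.] ang 64.3
grip 174 z 0.1751 c [631. 117.] size [60. 15.] ang 4.3
handle 13 z 0.0232 c [ 389. -362.] size [14.  7.] ang 11.8
```

View pics/s5.png

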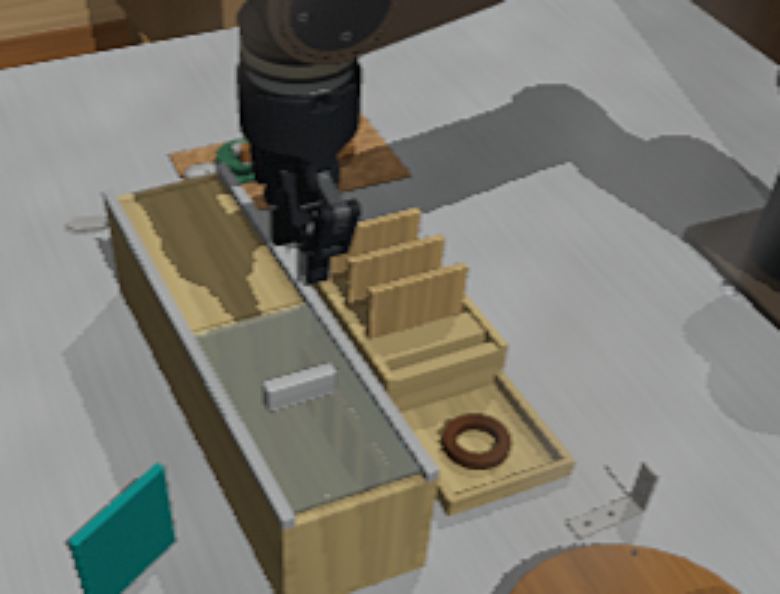

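The picture shows the door shut with its grip at (300,385), the panels and ring in place, and the gripper clear. One last drill check, then I hand the job in.

```bash
python3 - <<'E'
from fit import *
im,d,I=grab("scene");P=cloud(d,I);hsv=cv2.cvtColor(im,cv2.COLOR_BGR2HSV);h,sa=hsv[...,0],hsv[...,1];x,y,z=P[...,0],P[...,1],P[...,2]
A=(d>0)&(y<-.25)&(y>-.55)&(x<.65)&(x>.25)
m=rect(P,A&(z>.015)&(z<.09),"drill");m=rect(P,A&(z>.015)&(z<.045)&(h<16)&(sa>120),"handle")
q=P[m];c=cv2.minAreaRect((q[:,:2]*1000).astype(np.float32))[0]
if abs(c[0]-430)<10 and abs(c[1]+380)<10: print(ctrl.sign_off())
E
```

```text
drill 749 z 0.0293 c [ 485. -385.] size [213.  63.] ang 4.8
handle 294 z 0.0273 c [ 429. -381.] size [ 38. 102.] ang 89.6
the job is handed in; nothing more can be done
None
```

I handed the job in at about 50 s of the 210 s allowed; no verdict came back, but the last pictures show the drill flat on the mat, all three panels present upright in kit slots, the ring flat in the tray and the door shut.

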